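# Hang up the tally plate and turn the stock sign

### The job

This shelf has been counted, so mark it: take the S-hook off the rail, hook its lower bend through the hole of the tally plate that stands in the slotted block, lift the plate out with the hook and hang hook and plate back on the rail, so that the plate hangs free and still. Then spin the two-sided sign half a turn, so that the face with the ring instead of the bar looks to the front, square over its foot. Leave everything else on the bench where it is.

Things in the scene. Friction and masses are not known exactly. Their poses are not given: they have to be found in the camera images.
- hook: steel S-hook of round bar 8 mm thick, 170 mm tall with its tab, 120 g, hanging on the rail. Origin: bar's centre line at the top of the upper bend (an upside-down V), 12 mm above the rail's centre line while it hangs there. z up, y along the rail (square to the S), x about away from the robot. The upper bend is open to its +x side, the lower bend to its -x side
- hook_tab (a point): middle of the hook's flat grey grip tab, 27 mm above the hook's origin; the tab is 30 mm along x, 10 mm thick along y and 42 mm tall, standing on the upper bend: pinch it across y from above
- hook_upper_tip (a point): free end of the upper bend (bar's centre), x 22, z -18 mm from the hook's origin. From it the bar's centre line runs (x, z in mm) by (16, -10), (0, 0), (-18, -11), (-20, -36) and a slanting shank to (20, -86), (20, -102), the bottom of the lower bend (0, -113) and the lower tip. The rail gets in below this tip and above the shank
- hook_lower_tip (a point): free end of the lower bend (bar's centre), x -24, z -103 mm from the hook's origin, 10 mm higher than the bottom of the bend (0, -113); the lower bend with its tip is 18 mm high over all and goes through the plate's hole, tip first, moving to the hook's -x
- rail_mid (a point): middle of the rail: a fixed level steel bar 12 mm in diameter and 240 mm long along its own y, centre line 225 mm above the table, an upright post at each end on a low foot (90 x 270 mm, 12 mm high); x is square to the bar, about away from the robot; nothing stands above the bar
- plate: aluminium tally plate with a hole, 80 mm wide (y), 100 mm tall (z), 6 mm thick (x), about 130 g, standing upright in the slot of the wooden block, which holds its lowest 22 mm; lift it straight up to free it. Origin: middle of its lower edge
- plate_hole (a point): centre of the round through hole in the tally plate, 32 mm in diameter, 74 mm above the plate's lower edge, 26 mm below its top edge; x is the axis of the hole, about away from the robot, y across the plate's width, z towards its top
- block: fixed wooden block that holds the plate, 80 mm (x) by 110 mm (y) and 30 mm high, with a slot 8.4 mm wide along y and 22 mm deep; origin at the centre of its underside. It may stand left or right, the sign on the other side
- sign: fixed foot of the two-sided sign, a dark steel slab 70 mm (x) by 150 mm (y), 12 mm high, with a short post; origin at the centre of its underside, on the sign's upright pivot axis; its -x side is the front, which looks about towards the robot
- sign_panel (a joint): angle of the sign's panel about its upright pivot, rad, growing counter-clockwise seen from above, stops at -3.6 and 3.6. 0: parallel to the foot's long side, face with the raised straight bar to the front; pi or -pi: face with the raised ring to the front. Light friction (0.06 N m); it stays where it is left
- sign_top (a point): middle of the panel's top edge, on the pivot axis, 148 mm above the table; turns with the panel, which is white, 120 mm wide (y), 100 mm tall, 12 mm thick (x); x points out of the ring face. The top 35 mm is plain on both faces and can be pinched across the thickness from above
- blank: bystander: a plain aluminium plate without a hole, 80 x 100 x 6 mm, lying flat; origin at the centre of its underside
- jar: bystander: a lidded jar, 52 mm in diameter, 75 mm tall; origin at the centre of its underside
- wrench: bystander: a steel wrench 160 mm long lying flat along its own x
- carton_low: bystander: a low brown carton, 120 x 80 x 45 mm; origin at the centre of its underside
- tape: bystander: an upright-axis roll of tape lying flat, 100 mm in diameter, 45 mm tall; origin at the centre of its underside
Mind the look-alikes: they are no part of the job. Leave any blue or pink look-alike of the sign alone.

How it is judged:
By the outcome, as a careful person would: the job done as asked, in the order asked, and still so for the second after the job is handed in, with the robot touching nothing.
It also fails if it takes over 72 s, if anything falls off the work surface, if the arm or the gripper's body presses on something with over 40 N, if the wrist force passes 120 N, or if a joint passes its speed limit or range.

### The arm

A 7-joint arm with a two-finger parallel gripper is mounted at the origin on the work surface. World frame = base frame: x ahead of the robot, y to its left, z up, the work surface at z = 0. Lengths are in mm, angles in rad, forces in N, time in s.
With the tool pointing down it reaches from about 425 to 800 mm from the base axis. Payload 8.3 kg.
Tool frame: the origin (TCP) lies midway between the tips of the shut fingers; the grasp point (between the pads) lies 19 mm behind it; x points along the fingers, y is the direction in which the jaws open and shut, and the axes are right-handed (so a half turn about x gives the same grasp; the last joint's range is limited). The gripper opens to 85 mm and grips with 20 to 120 N. Pads are 22 mm wide; open, the fingers measure 114 mm over their backs; the gripper's body (76 mm by 85 mm) begins 54 mm behind the grasp point. The pads swing forward as they close: fully open they stand 13 mm farther back than shut.
Start: joints at [-1.277, 0.383, 0.016, 1.37, -0.006, 1.388, -0.046], TCP at [218.246, 585.638, 231.279] pointing down, gripper open.
Joint ranges: [-2.95, 2.95], [-0.25, 2.06], [-1.52, 1.56], [0.18, 2.33], [-1.44, 4.58], [0.02, 2.06], [-3.01, 3.01]. Speed limits (rad/s): [2.39, 2.39, 3.01, 3.01, 3.14, 3.14, 3.14].

### API

Orientations are given as a unit quaternion [w, x, y, z].
In Python, from plant import arm, viewer, close_job, finder gives the robot as it stands.
- The arm moves only by the shell command python3 -m handwheel 'ROWS'. ROWS is JSON, a list of rows, each a list of 5 numbers: the finger opening in mm, from 0 to 85.4, then the shift along the tool's x, y, z in mm, then the turn about the tool's x in rad. In form: [[grip, dx, dy, dz, turn], ...]. A call has 1 to 5 rows; each row is the pose to reach, as a shift and turn from the pose measured when the call began, along the tool's axes at that moment; what a row does not reach only later rows make up. A row lasts 1/12 s, in which the tool goes at most 41.7 mm and 7.16 degrees, less where a joint would pass 70% of its speed; a pose out of reach is approached as far as the arm can. A call with a gripper value outside its range is refused whole. The fingers move at their own pace and stop on an object; the grip force is fixed at half the most. Time passes only in rows, so rows that repeat a pose let the fingers close. It gives the time, the measured TCP pose, the force and the opening at its end, in the units of the state.
- arm.observe(): the state, without advancing time (a new reading comes with each control period).
- viewer.grab_frame(name): name is "scene" or "top"; returns the picture (384x512x3 uint8, red, green, blue); there is no depth.
- viewer.camera_info(name): a dict with "fx", "fy", "cx", "cy" (pixels), "dist_coeffs" ([k1, k2, p1, p2, k3] as OpenCV has them; the pictures are not rectified), "R" (3x3) and "t" (3): a world point X has camera coordinates R X + t. Camera axes: x right, y down, z forward; pixel columns grow to the right and rows downward; lengths in mm; the calibration is good to about 2 mm. A picture is of the moment at which its call begins. camera_info takes no time and is no camera call.
- close_job(): hands the job in, once; it reports no verdict.
Trained networks look in the newest picture that a camera, given by its name, has taken for a name from the list of things; names that differ only in an ending like _2 or _b are one class to them, and where a whole thing is asked for, a point or a joint stands for the part that bears it (a point fixed in the world has none). Each returns a list of dicts, best first, with "p" (0 to 1); they miss things now and then, are a little off and sometimes report something else, mostly with a low value. They report only what shows in the picture. A call takes as long as a camera call. They do not tell look-alikes from the thing itself.
- finder.find_in(camera, thing): "bbox" ([left, top, right, bottom] in pixels, round what is visible of it).
The state is a dict: "clock": time; "joint_pos": joint angles; "dq": joint speeds; "joint_torque": joint torques, N m; "eef_pos": TCP position; "tcp_rot": TCP orientation; "ft_force": force on the tool from outside, world axes, zero at the start; "torque": the same for the moment, N m; "width": opening from 0.0 (shut) to 1.0 (fully open).
Only numpy, scipy, OpenCV 4.12 (cv2) and the standard library are available. Lean on these libraries where they do the work, as an engineer would, in place of code of your own. Each camera call takes 0.05 s, during which the arm holds its last target.

## Working session

There is one attempt and no reset: what is moved stays moved. The work goes in short steps, Python scripts to look and compute and a shell command to move; the robot and the scene stay as the last step left them, time stands still between calls to the robot, and variables do not carry over. Pictures are saved under pics/ and viewed, and the job is handed in when it is done.

```bash
ls; mkdir -p pics; python3 - <<'E'
from plant import arm, viewer, finder
import cv2
s=arm.observe(); print({k:(s[k]) for k in ('clock','eef_pos','tcp_rot','width','ft_force')})
for n in ('scene','top'):
    im=viewer.grab_frame(n); cv2.imwrite(f'pics/{n}0.png',im[:,:,::-1])
    c=viewer.camera_info(n); print(n,c)
E
```

```text
pics
{'clock': 0.0, 'eef_pos': array([218.05074977, 585.19096438, 230.29941132]), 'tcp_rot': array([ 0.69577872,  0.12478015,  0.69600082, -0.12611398]), 'width': 0.9998106369744412, 'ft_force': array([-0.02660947, -0.08596112,  0.37267784])}
scene {'fx': 394.48090987294484, 'fy': 394.48090987294484, 'cx': 255.94252739021147, 'cy': 192.79317045908743, 'dist_coeffs': array([0.02728353, 0.        , 0.        , 0.        , 0.        ]), 'R': array([[-0.43216482,  0.9017792 , -0.00527623],
       [ 0.69146575,  0.32760796, -0.64385413],
       [-0.57888573, -0.28189944, -0.76513007]]), 't': array([ 295.76919059, -230.13094672, 1451.11562479])}
top {'fx': 435.0948756218695, 'fy': 435.0948756218695, 'cx': 259.2969731280098, 'cy': 188.2268063587538, 'dist_coeffs': array([-0.07800167,  0.        ,  0.        ,  0.        ,  0.        ]), 'R': array([[-1.10499664e-01, -9.93875806e-01,  8.40602314e-04],
       [-9.69211782e-01,  1.07570173e-01, -2.21488554e-01],
       [ 2.20041692e-01, -2.52891324e-02, -9.75162609e-01]]), 't': array([ -29.1151472 ,  544.43517436, 1277.06596175])}
```

```bash
python3 - <<'E'
import cv2
for n in ('scene','top'):
    im=cv2.imread(f'pics/{n}0.png'); cv2.imwrite(f'pics/{n}0b.png',cv2.resize(im,(780,585),interpolation=cv2.INTER_CUBIC))
E
```

```text
(no output)
```

View pics/scene0b.png

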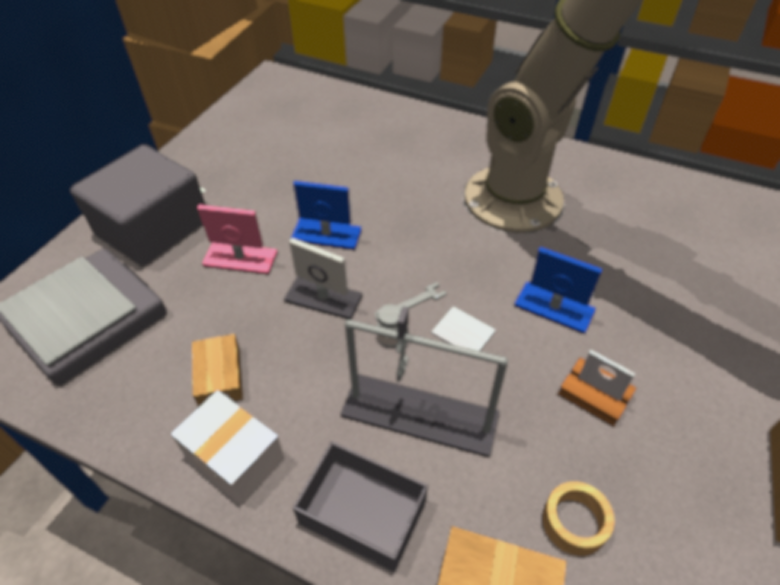

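View pics/top0b.png

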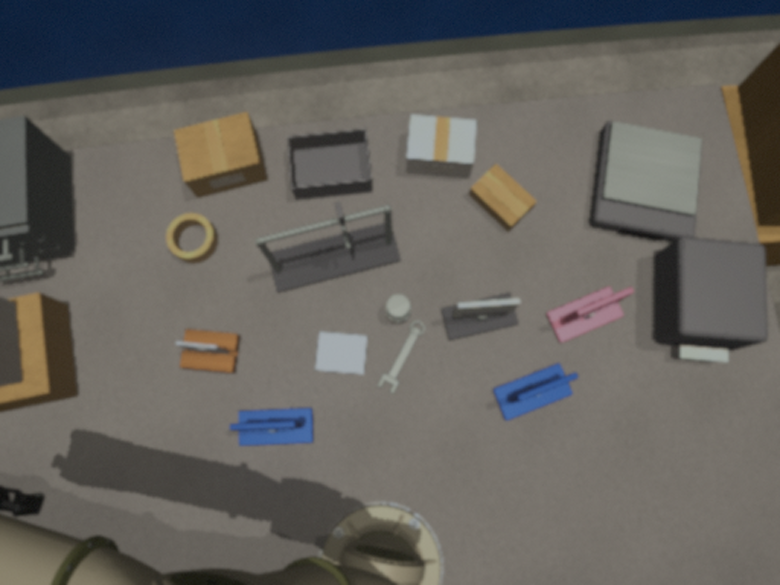

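Scene (780 px view): S-hook on the rail at (402,340), plate in the orange-brown block at (608,375), and the white sign on a dark foot at (320,275), its ring face away from the robot. The look-alikes are blue signs at (322,213) and (560,288), a pink sign at (235,238), and the blank plate lying at (463,330). I'll zoom in next.

```bash
cat > h.py <<'E'
import numpy as np, cv2
from plant import arm, viewer, finder
C={n:viewer.camera_info(n) for n in ('scene','top')}
def K(c): return np.array([[c['fx'],0,c['cx']],[0,c['fy'],c['cy']],[0,0,1.]])
def proj(n,X):
    c=C[n]; r,_=cv2.Rodrigues(np.array(c['R']))
    return cv2.projectPoints(np.array(X,float).reshape(-1,1,3),r,np.array(c['t'],float),K(c),c['dist_coeffs'])[0][:,0]
def ray(n,p):
    c=C[n]; u=cv2.undistortPoints(np.array(p,float).reshape(-1,1,2),K(c),c['dist_coeffs'])[0,0]
    R=np.array(c['R']); o=-R.T@c['t']; d=R.T@np.array([u[0],u[1],1]); return o,d/np.linalg.norm(d)
def atz(n,p,z):
    o,d=ray(n,p); return o+d*(z-o[2])/d[2]
def tri(ps,pt):
    (a,u),(b,v)=ray('scene',ps),ray('top',pt)
    s=np.linalg.lstsq(np.c_[u,-v],b-a,rcond=None)[0]
    P,Q=a+u*s[0],b+v*s[1]; return (P+Q)/2,np.linalg.norm(P-Q)
def crop(im,x0,y0,w,h,f,name):
    o=cv2.resize(im[y0:y0+h,x0:x0+w,::-1],None,fx=f,fy=f,interpolation=cv2.INTER_CUBIC)
    cv2.imwrite('pics/'+name,o)
def grab(n,name):
    im=viewer.grab_frame(n); cv2.imwrite('pics/'+name,im[:,:,::-1]); return im
E
python3 - <<'E'
from h import *
im={n:cv2.imread(f'pics/{n}0.png')[:,:,::-1] for n in C}
def sheet(specs,name,f=5,w=78,h=56):
    t=[cv2.resize(im[n][y:y+h,x:x+w,::-1],None,fx=f,fy=f,interpolation=cv2.INTER_CUBIC) for n,x,y in specs]
    for a,(n,x,y) in zip(t,specs): cv2.putText(a,f'{n} {x},{y}',(5,15),0,.5,(0,0,255),1)
    cv2.imwrite('pics/'+name,np.vstack([np.hstack(t[:2]),np.hstack(t[2:])]))
sheet([('scene',225,205),('scene',360,220),('scene',180,150),('top',180,125)],'s1.png')
sheet([('top',105,200),('top',280,180),('scene',225,240),('scene',265,210)],'s2.png')
for th in ['hook','hook_tab','hook_upper_tip','hook_lower_tip','rail_mid','plate','plate_hole','block','sign','sign_top','jar']:
    r=[]
    for n in C:
        r.append([(np.round(d['bbox'],1).tolist(),round(d['p'],2)) for d in finder.find_in(n,th)[:2]])
    print(th,r)
E
```

```text
hook [[([257.6, 202.7, 269.0, 251.3], 0.71), ([243.4, 203.2, 261.7, 224.9], 0.21)], [([221.7, 134.0, 228.9, 160.9], 0.44)]]
hook_tab [[([260.5, 200.2, 266.9, 250.4], 0.71)], []]
hook_upper_tip [[([259.0, 199.8, 267.3, 251.7], 0.64)], [([209.9, 218.5, 240.5, 243.1], 0.44)]]
hook_lower_tip [[([261.6, 204.6, 268.2, 249.4], 0.8)], [([219.3, 133.6, 225.1, 148.8], 0.52)]]
rail_mid [[([223.2, 207.9, 336.5, 298.9], 0.97)], [([165.3, 132.3, 263.1, 194.9], 0.66)]]
plate [[([381.0, 229.0, 415.9, 263.3], 0.75), ([260.5, 201.6, 269.3, 249.9], 0.64)], [([219.2, 132.8, 229.6, 161.1], 0.53), ([115.6, 222.9, 151.6, 232.2], 0.46)]]
plate_hole [[([381.2, 228.9, 415.2, 261.4], 0.64)], [([289.5, 192.9, 343.2, 222.5], 0.73), ([115.8, 223.8, 147.2, 233.6], 0.69)]]
block [[([366.1, 235.5, 413.4, 281.2], 0.76), ([354.1, 316.3, 403.2, 366.2], 0.5)], [([117.7, 214.9, 158.7, 244.3], 0.78)]]
sign [[([185.2, 157.1, 235.6, 208.0], 0.74), ([130.8, 132.8, 181.2, 180.9], 0.71)], [([153.4, 266.3, 207.4, 292.6], 0.91), ([292.5, 191.7, 345.5, 224.5], 0.9)]]
sign_top [[([191.8, 119.1, 229.8, 148.3], 0.98), ([350.0, 159.2, 395.5, 201.3], 0.8)], [([297.5, 197.2, 344.8, 210.0], 0.9), ([148.2, 277.5, 199.2, 281.9], 0.73)]]
jar [[([247.8, 202.8, 262.8, 225.7], 0.53)], [([251.0, 193.4, 267.4, 212.2], 0.66), ([309.0, 106.1, 350.9, 149.6], 0.19)]]
```

View pics/s1.png

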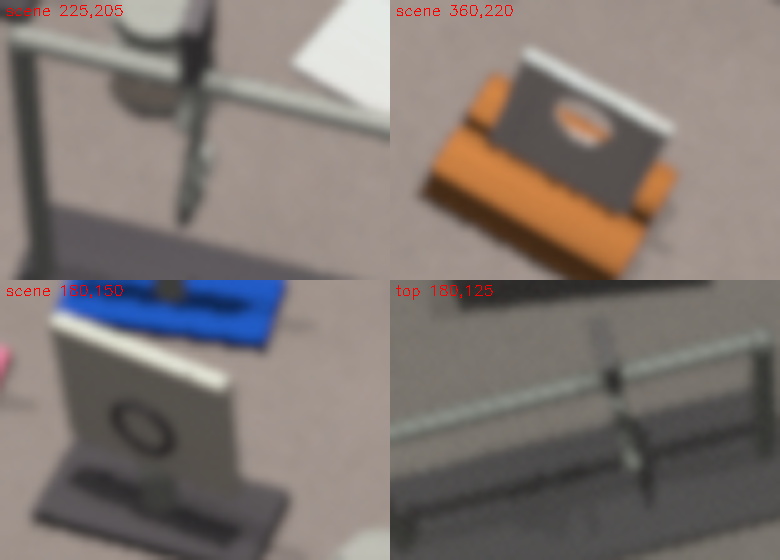

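View pics/s2.png

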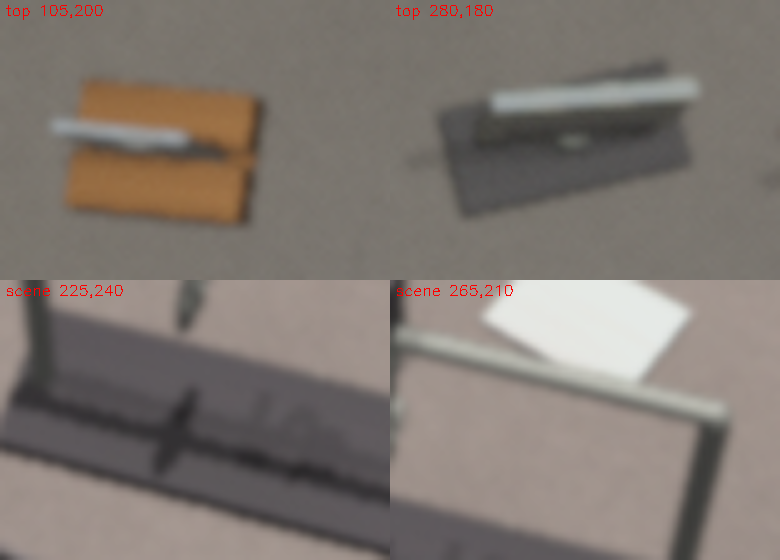

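```bash
python3 - <<'E'
from h import *
im={n:cv2.imread(f'pics/{n}0.png')[:,:,::-1] for n in C}
def sheet(specs,name,f,w,h):
    t=[]
    for n,x,y in specs:
        a=cv2.resize(im[n][y:y+h,x:x+w,::-1],None,fx=f,fy=f,interpolation=cv2.INTER_CUBIC)
        for i in range(0,w,5):
            cv2.line(a,(i*f,0),(i*f,4 if i%10 else 9),(0,0,255),1)
            if i%10==0: cv2.putText(a,str(x+i),(i*f,20),0,.35,(0,0,255),1)
        for i in range(0,h,5):
            cv2.line(a,(0,i*f),(4 if i%10 else 9,i*f),(0,0,255),1)
            if i%10==0: cv2.putText(a,str(y+i),(10,i*f+4),0,.35,(0,0,255),1)
        t.append(a)
    cv2.imwrite('pics/'+name,np.hstack(t))
sheet([('scene',365,225),('top',112,208)],'a1.png',8,49,60)
sheet([('scene',185,153),('top',290,190)],'a2.png',7,56,60)
sheet([('scene',245,195),('top',210,125)],'a3.png',10,39,59)
sheet([('top',160,120)],'a4.png',7,110,80)
E
```

```text
(no output)
```

View pics/a1.png

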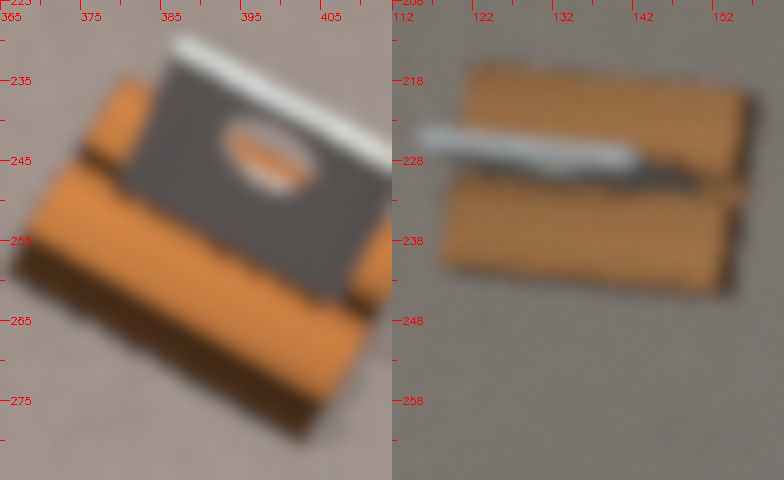

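View pics/a2.png

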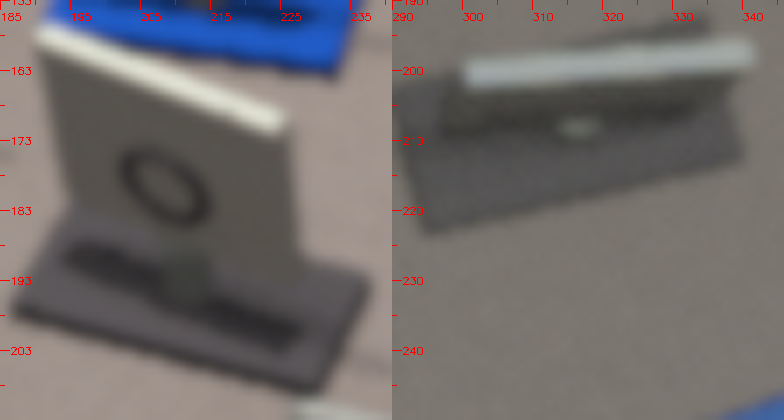

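View pics/a3.png

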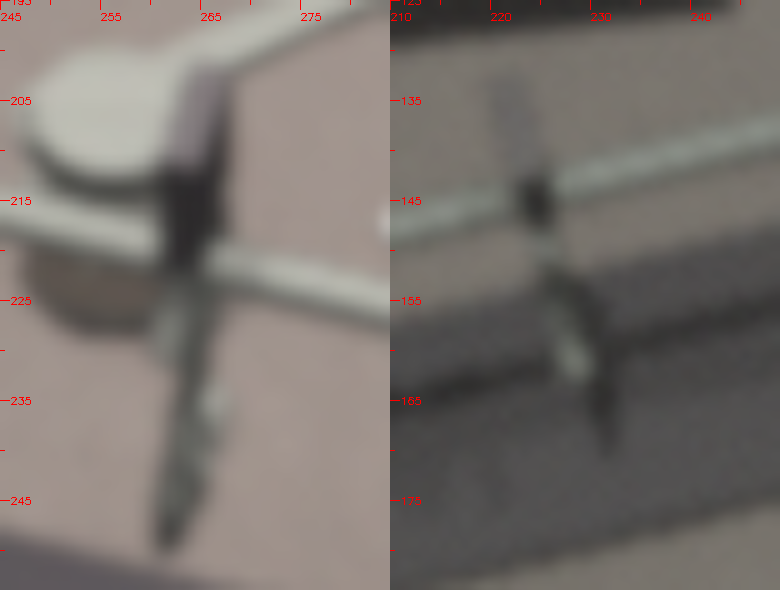

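View pics/a4.png

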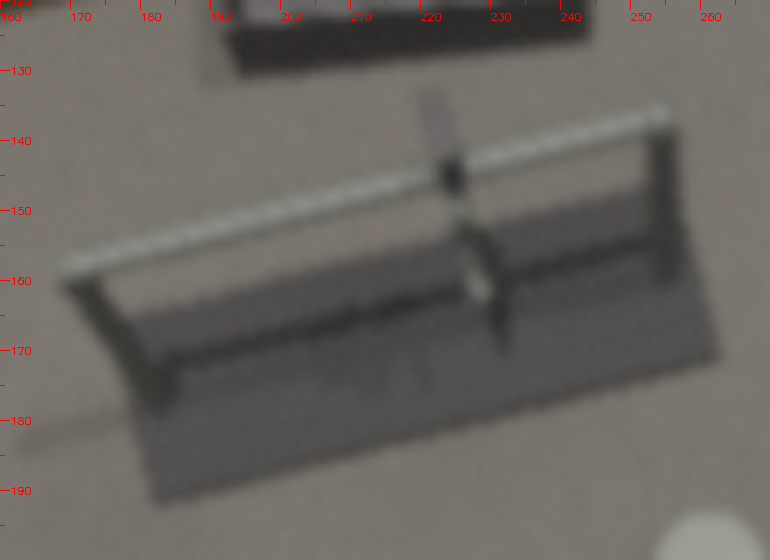

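```bash
python3 - <<'E'
from h import *
from scipy.optimize import least_squares
T={}
T['plate L']=tri((386.4,229.9),(142.0,227.2)); T['plate R']=tri((414.8,245.4),(115.1,224.7))
T['sign L']=tri((191,158),(341,196.7)); T['sign R']=tri((224.6,170.5),(300.5,200.5))
T['rail L']=tri((226.7,212.3),(255.3,135.7)); T['rail R']=tri((331.8,235.6),(168.9,158.2))
T['tab top']=tri((264.1,206.4),(222.4,136.8))
for k,(p,e) in T.items(): print(k,p.round(1),'gap',round(e,1))
def yaw(a,b):
    d=T[a][0]-T[b][0]; return np.degrees(np.arctan2(-d[0],d[1])),np.hypot(*d[:2]),((T[a][0]+T[b][0])/2).round(1)
for a in('plate','sign','rail'): print(a,yaw(a+' L',a+' R'))
def fit(model,obs,x0):
    f=lambda p:np.concatenate([(proj(n,model@np.array([[np.cos(p[2]),np.sin(p[2]),0],[-np.sin(p[2]),np.cos(p[2]),0],[0,0,1]])+[p[0],p[1],0])-q).ravel()[np.repeat(~np.isnan(q[:,0]),2)] for n,q in obs.items()])
    r=least_squares(f,x0); print('rms px',np.sqrt(np.mean(r.fun**2)).round(2)); return r.x
N=[np.nan]*2
# block: top corners(+-40,+-55,30); 
M=np.array([[40,55,30],[40,-55,30],[-40,-55,30],[-40,55,30.]])
o={'scene':np.array([[367.7,253.6],[404.9,274.6],N,N]),'top':np.array([[156.1,219.1],[121.6,216.1],[118.2,240.7],[153.2,244.2]])}
# top: which is left (y+)? x image right ~ -y  -> right px = -y
o['top']=o['top'][[1,0,3,2]]
p0=T['plate L'][0]
print('block',fit(M,o,[p0[0],p0[1],0]))
M=np.array([[35,75,12],[35,-75,12],[-35,-75,12],[-35,75,12.]])
o={'scene':np.array([[186.7,195.7],[229.6,206.9],[237.2,193.3],N]),'top':np.array([N,[334.7,191.7],[339.6,212.2],[295,222.7]])}
s0=T['sign L'][0]
print('sign',fit(M,o,[s0[0],s0[1],0]))
M=np.array([[45,135,12],[45,-135,12],[-45,-135,12],[-45,135,12.]])
o={'scene':np.full((4,2),np.nan),'top':np.array([N,N,[262.2,170.3],[181.7,191.5]])}
r0=T['rail L'][0]
print('railfoot',fit(M,o,[r0[0],r0[1]-100,0]))
E
```

```text
plate L [448.8 265.5 109.2] gap 0.2
plate R [464.8 342.7 109.5] gap 3.6
sign L [ 467.8 -316.3  143.3] gap 3.3
sign R [ 470.4 -200.4  144.4] gap 0.6
rail L [650.8 -90.7 224. ] gap 0.8
rail R [610.9 152.5 228.3] gap 1.8
tab top [637.2  -1.6 279.7] gap 1.0
plate (np.float64(168.28811586090967), np.float64(78.86135666506978), array([456.8, 304.1, 109.4]))
sign (np.float64(178.73768683427255), np.float64(115.85099940674813), array([ 469.1, -258.4,  143.8]))
rail (np.float64(-170.67399497974176), np.float64(246.4089838112183), array([630.9,  30.9, 226.1]))
rms px 17.72
block [ 4.53675160e+02  3.01376365e+02 -2.82177849e-01]
rms px 20.1
sign [ 479.0680586  -243.75015721   -0.7321758 ]
rms px 0.39
railfoot [6.30724338e+02 3.24140708e+01 1.55006125e-01]
```

```bash
python3 - <<'E'
from h import *
from scipy.optimize import least_squares
def fit(model,obs,x0):
    def mk(p): return model@np.array([[np.cos(p[2]),np.sin(p[2]),0],[-np.sin(p[2]),np.cos(p[2]),0],[0,0,1]])+[p[0],p[1],0]
    def f(p): return np.concatenate([(proj(n,mk(p))-q)[~np.isnan(q[:,0])].ravel() for n,q in obs.items()])
    r=least_squares(f,x0); print('rms px',np.sqrt(np.mean(r.fun**2)).round(2),f(r.x).round(1)); return r.x
N=[np.nan]*2
M=np.array([[40,55,30],[40,-55,30],[-40,-55,30],[-40,55,30.]])
o={'scene':np.array([[404.9,274.6],[367.7,253.6],N,N]),'top':np.array([[121.6,216.1],[156.1,219.1],[153.2,244.2],[118.2,240.7]])}
print('block',fit(M,o,[456,304,0]))
M=np.array([[35,75,12],[35,-75,12],[-35,-75,12],[-35,75,12.]])
o={'scene':np.array([[229.6,206.9],[186.7,195.7],N,[237.2,193.3]]),'top':np.array([N,[334.7,191.7],[339.6,212.2],[295,222.7]])}
print('sign',fit(M,o,[469,-258,0]))
M=np.array([[3,40,100],[3,-40,100],[-3,-40,100],[-3,40,100],[0,0,74.]])+[0,0,8]
o={'scene':np.array([N,N,N,N,[397.7,243.7]]),'top':np.full((5,2),np.nan)}
M2=np.array([[0,40,108],[0,-40,108],[0,0,82.]])
o={'scene':np.array([[414.8,245.4],[386.4,229.9],[397.7,243.7]]),'top':np.array([[115.1,224.7],[142.,227.2],N])}
print('plate',fit(M2,o,[456,304,-.2]))
M2=np.array([[0,60,148],[0,-60,148]])
o={'scene':np.array([[224.6,170.5],[191,158]]),'top':np.array([[300.5,200.5],[341,196.7]])}
print('panel',fit(M2,o,[469,-258,-.0]))
M2=np.array([[0,120,225],[0,-120,225],[-45,-135,12],[-45,135,12.]])
o={'scene':np.array([[331.8,235.6],[226.7,212.3],N,N]),'top':np.array([[168.9,158.2],[255.3,135.7],[262.2,170.3],[181.7,191.5]])}
x=fit(M2,o,[630,31,.15]);print('rail',x)
# hook frame guess: on rail near tab
for d in range(-50,0,4):
  pass
c,s=np.cos(x[2]),np.sin(x[2]); v=np.array([637.2,-1.6])-x[:2]; print('tab in rail frame',v@[c,s],v@[-s,c])
E
```

```text
rms px 0.46 [ 0.6 -0.1 -0.8 -0.7 -0.  -0.4  0.  -0.6 -0.4 -0.1 -0.3  0.4]
block [ 4.55311175e+02  3.01689926e+02 -1.89207295e-01]
rms px 0.84 [ 0.1  1.2 -1.4 -0.1  0.8 -1.7 -0.1 -0.3  0.5  0.3 -1.  -0. ]
sign [ 4.69415539e+02 -2.57236775e+02  1.05182807e-01]
rms px 0.4 [ 0.8  0.5 -0.3  0.1  0.2 -0.4  0.6 -0.1  0.4  0.1]
plate [ 4.56760073e+02  3.04033709e+02 -2.05515334e-01]
rms px 0.78 [ 0.8 -0.3 -1.1 -1.3 -0.9 -0.5  0.1 -0.2]
panel [ 4.69794083e+02 -2.57316500e+02 -2.63575751e-02]
rms px 0.89 [-1.7  0.5  1.7  0.1  0.8  0.2 -1.3  0.2  0.8 -0.5 -0.1  0.4]
rail [6.30697924e+02 3.16652813e+01 1.63016056e-01]
tab in rail frame 1.0170841871641574 -33.87951406532608
```

```bash
cat >> h.py <<'E'
def rot(y): return np.array([[np.cos(y),-np.sin(y),0],[np.sin(y),np.cos(y),0],[0,0,1]])
RAIL=np.array([630.7,31.9,225.]); RY=0.160
HP=np.array([(22,-18),(16,-10),(0,0),(-18,-11),(-20,-36),(20,-86),(20,-102),(0,-113),(-24,-103)],float)
def hookpts(o,yaw,tilt=0):
    Q=np.c_[HP[:,0],0*HP[:,0],HP[:,1]]
    tab=np.array([[sx*15,sy*5,z] for z in(6,48) for sx,sy in((1,1),(1,-1),(-1,-1),(-1,1))],float)
    A=np.array([[np.cos(tilt),0,np.sin(tilt)],[0,1,0],[-np.sin(tilt),0,np.cos(tilt)]])
    return [(rot(yaw)@A@P.T).T+o for P in (Q,tab)]
def platepts(o,yaw):
    P=np.array([[x,y,z] for z in(0,100) for x,y in((3,40),(3,-40),(-3,-40),(-3,40))],float)
    t=np.linspace(0,2*np.pi,25); H=np.c_[0*t+3,16*np.cos(t),74+16*np.sin(t)]
    return [(rot(yaw)@q.T).T+o for q in (P,H)]
def over(im,n,parts,x0,y0,w,h,f):
    a=np.ascontiguousarray(cv2.resize(im[y0:y0+h,x0:x0+w,::-1],None,fx=f,fy=f,interpolation=cv2.INTER_CUBIC))
    for kind,P,col in parts:
        p=((proj(n,P)-[x0,y0]+.5)*f).astype(int)
        L=[(i,i+1) for i in range(len(p)-1)] if kind=='l' else [(0,1),(1,2),(2,3),(3,0),(4,5),(5,6),(6,7),(7,4),(0,4),(1,5),(2,6),(3,7)]
        for i,j in L: cv2.line(a,tuple(map(int,p[i])),tuple(map(int,p[j])),col,1)
    return a
E
python3 - <<'E'
from h import *
im={n:cv2.imread(f'pics/{n}0.png')[:,:,::-1] for n in C}
o=RAIL+rot(RY)@[0,-33.9,12]; print(o)
h,t=hookpts(o,RY)
pp,ph=platepts(np.array([456.3,303.4,8]),-.197)
rl=np.array([RAIL+rot(RY)@[0,s,0] for s in(-120,120)])
P=[('l',h,(0,0,255)),('b',t,(0,255,0)),('b',pp,(0,255,0)),('l',ph,(0,0,255)),('l',rl,(255,0,0))]
a=np.hstack([over(im['scene'],'scene',P,245,195,39,59,10),over(im['top'],'top',P,210,125,39,59,10)])
cv2.imwrite('pics/o1.png',a)
a=np.hstack([over(im['scene'],'scene',P,375,225,49,59,8),over(im['top'],'top',P,108,208,49,59,8)])
cv2.imwrite('pics/o2.png',a)
E
```

```text
[636.1008872   -1.56700491 237.        ]
```

View pics/o1.png

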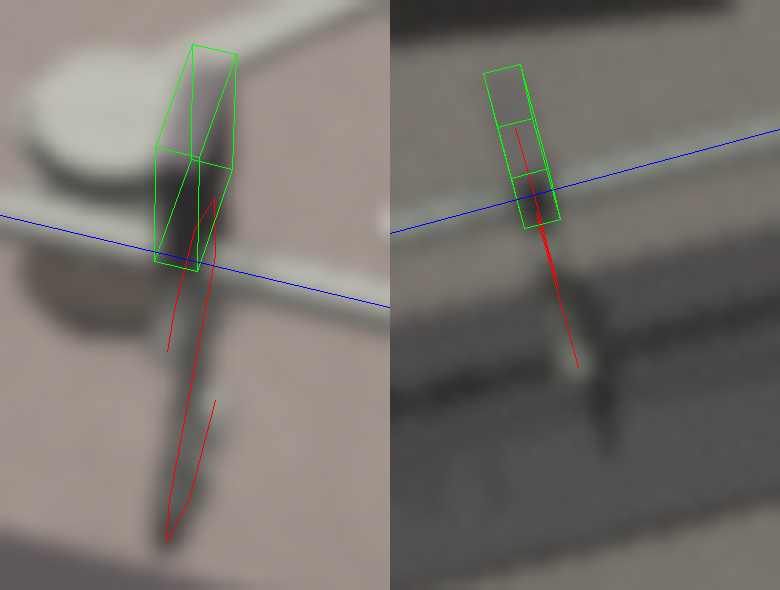

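View pics/o2.png

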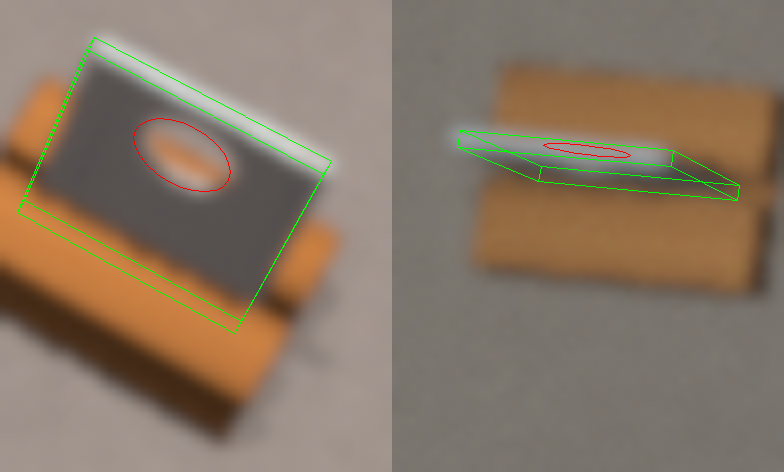

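```bash
cat >> h.py <<'E'
from scipy.spatial.transform import Rotation as Ro
def pose():
    s=arm.observe(); q=s['tcp_rot']; return s, np.array(s['eef_pos'],float), Ro.from_quat([q[1],q[2],q[3],q[0]]).as_matrix()
def status():
    s,p,R=pose(); jy=np.arctan2(R[1,1],R[0,1])
    print('t',round(s['clock'],2),'tcp',p.round(1),'xaxis',R[:,0].round(3),'jaw dir deg',np.degrees(jy).round(2),'w',round(float(s['width'])*85.4,1),'F',np.round(s['ft_force'],1),'q',np.round(s['joint_pos'],2))
def plan(tcp,jaw=None):
    "tcp target world (TCP), jaw = wanted jaw direction deg (mod 180)"
    s,p,R=pose(); d=R.T@(np.array(tcp,float)-p); tr=0
    if jaw is not None:
        cur=np.degrees(np.arctan2(R[1,1],R[0,1])); e=(jaw-cur+90)%180-90; tr=-np.radians(e)
    print('shift',d.round(1),'turn',np.round(tr,3))
E
python3 - <<'E'
from h import *
status()
print('tab', RAIL+rot(RY)@[0,-33.9,39])
# hand above tab: jaw along rail y: dir deg = 90+deg(RY)
plan([636.1,-1.6,340],90+np.degrees(RY))
for p,z in [((275,418),148),((165,277),12)]: 
  pass
print('blue sign panel top', atz('top',(150,279),148),atz('top',(200,278),148),'jar',atz('top',(260,200),75))
E
```

```text
t 1.2 tcp [218.3 585.6 231.3] xaxis [-0. -0. -1.] jaw dir deg 69.56 w 85.3 F [-0.3 -0.3 -0.8] q [-1.28  0.38  0.02  1.37 -0.01  1.39 -0.05]
tab [636.1008872   -1.56700491 264.        ]
shift [-108.7 -404.3  596.6] turn -0.517
blue sign panel top [296.01187595 241.70885892 148.        ] [284.27172716 103.56195805 148.        ] jar [498.22496214 -86.7632654   75.        ]
```

```bash
python3 -m handwheel '[[85,-60,-90,135,-0.2],[85,-110,-404,597,-0.517],[85,-110,-404,597,-0.517],[85,-110,-404,597,-0.517],[85,-110,-404,597,-0.517]]'; python3 -c "
from h import *
status(); plan([636.1,-1.6,340],90+np.degrees(RY))"
```

```text
clock: 1.62
eef_pos: [335.7, 420.8, 268.8]
tcp_rot: [0.705, -0.059, 0.705, 0.06]
ft_force: [0.4, 1.2, 0.7]
width: 0.995
t 1.62 tcp [335.7 420.8 268.8] xaxis [ 0.  0. -1.] jaw dir deg 99.64 w 85.0 F [0.4 1.2 0.7] q [-0.99  0.18  0.04  1.55 -0.01  1.41  0.79]
shift [ -71.4 -466.7  225.5] turn 0.008
```

```bash
python3 -m handwheel '[[85,-71,-467,225,0.008],[85,-71,-467,225,0.008],[85,-71,-467,225,0.008],[85,-71,-467,225,0.008],[85,-71,-467,225,0.008]]' >/dev/null; python3 -c "
from h import *
status(); plan([636.1,-1.6,340],90+np.degrees(RY))"
```

```text
t 2.03 tcp [455.2 251.9 297.4] xaxis [ 0.001  0.001 -1.   ] jaw dir deg 99.18 w 85.3 F [1.  1.  0.5] q [-0.75  0.13  0.2   1.55 -0.03  1.47  1.19]
shift [ -42.8 -279.   138.1] turn 0.0
```

```bash
python3 -m handwheel '[[85,-43,-279,138,0],[85,-43,-279,138,0],[85,-43,-279,138,0],[85,-43,-279,138,0],[85,-43,-279,138,0]]' >/dev/null; python3 -c "
from h import *
status(); plan([636.1,-1.6,340],90+np.degrees(RY))"
```

```text
t 2.45 tcp [574.8  83.8 326. ] xaxis [ 0.001  0.001 -1.   ] jaw dir deg 99.2 w 85.2 F [-0.2  0.4  0.2] q [-0.48  0.27  0.36  1.34 -0.09  1.55  1.61]
shift [-14.  -94.1  46.9] turn 0.001
```

```bash
python3 -m handwheel '[[85,-14,-94,47,0],[85,-14,-94,47,0],[85,-14,-94,47,0],[85,-14,-94,47,0]]' >/dev/null; python3 -c "
from h import *
status(); plan([636.1,-1.6,246],90+np.degrees(RY))
a=grab('scene','b1.png');b=grab('top','b2.png')
f=lambda i,x,y:cv2.resize(i[y:y+120,x:x+78,::-1],None,fx=5,fy=5,interpolation=cv2.INTER_CUBIC)[:590]
cv2.imwrite('pics/b3.png',np.hstack([f(a,225,140),f(b,185,90)]))"
```

```text
t 2.78 tcp [637.8  -8.7 339.7] xaxis [ 0.002 -0.003 -1.   ] jaw dir deg 98.71 w 85.0 F [-0.8  0.  -0.2] q [-0.31  0.41  0.42  1.13 -0.16  1.63  1.79]
shift [93.7  7.5 -0.8] turn -0.008
```

View pics/b3.png

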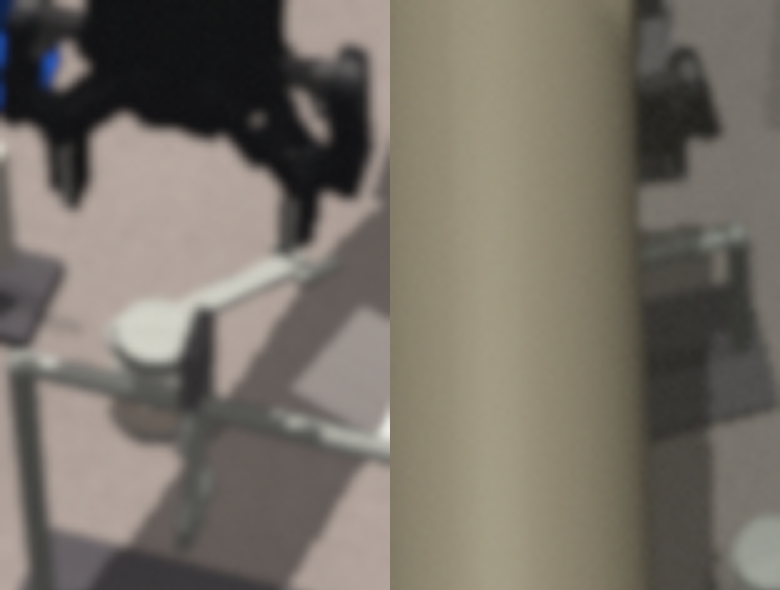

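```bash
python3 -c "
from h import *
status(); plan([636.1,-1.6,246],90+np.degrees(RY))"
```

```text
t 2.88 tcp [636.6  -2.9 339.5] xaxis [ 0.001  0.001 -1.   ] jaw dir deg 99.06 w 85.3 F [-0.1  0.6 -0.7] q [-0.31  0.41  0.41  1.14 -0.16  1.63  1.79]
shift [93.5  1.3 -0.3] turn -0.002
```

```bash
python3 -m handwheel '[[85,30,1,0,0],[85,60,1,0,0],[85,85,1,0,0],[85,93,1,0,0],[85,93,1,0,0]]' >/dev/null; python3 -m handwheel '[[50,0,0,0,0],[40,0,0,0,0],[30,0,0,0,0],[26,0,0,0,0],[26,0,0,0,0]]' >/dev/null; python3 -c "
from h import *
status(); plan([636.1,-1.6,246],90+np.degrees(RY))
a=grab('scene','c1.png')
cv2.imwrite('pics/c3.png',cv2.resize(a[140:260,210:310,::-1],None,fx=6,fy=5,interpolation=cv2.INTER_CUBIC)[:590])"
```

```text
t 3.72 tcp [635.3   0.  245.4] xaxis [-0.002  0.002 -1.   ] jaw dir deg 99.18 w 26.6 F [-0.5 -0.8 -0.6] q [-0.33  0.42  0.4   1.33 -0.16  1.43  1.8 ]
shift [-0.6 -1.7  0.5] turn 0.0
```

View pics/c3.png

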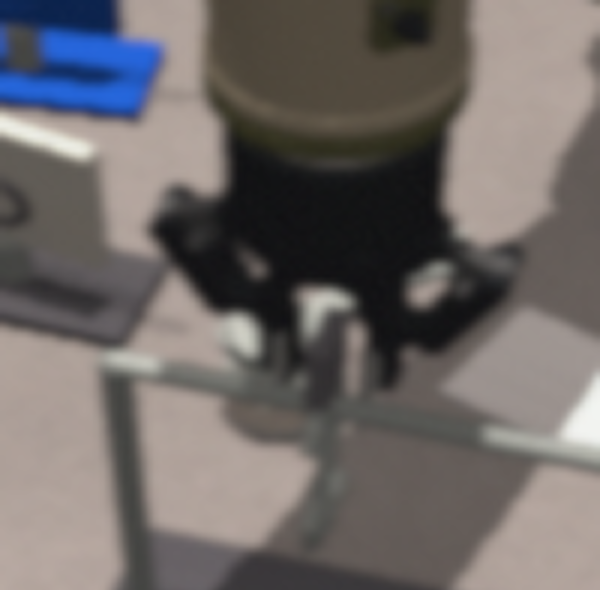

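```bash
python3 -m handwheel '[[22,0,-2,0,0],[16,0,-2,0,0],[12,0,-2,0,0],[6,0,-2,0,0],[0,0,-2,0,0]]'; python3 -m handwheel '[[0,0,0,0,0],[0,0,0,0,0]]' ;python3 -c "
from h import *
status()"
```

```text
clock: 4.18
eef_pos: [635.6, -1.9, 245.3]
tcp_rot: [0.704, -0.056, 0.706, 0.057]
ft_force: [-0.7, 0.0, 1.3]
width: 0.104
clock: 4.35
eef_pos: [635.6, -1.9, 245.3]
tcp_rot: [0.704, -0.056, 0.706, 0.057]
ft_force: [-0.4, 0.5, 1.8]
width: 0.107
t 4.35 tcp [635.6  -1.9 245.3] xaxis [-0.002  0.002 -1.   ] jaw dir deg 99.19 w 9.1 F [-0.4  0.5  1.8] q [-0.32  0.42  0.4   1.33 -0.16  1.43  1.8 ]
```

```bash
python3 -m handwheel '[[0,-12,0,0,0],[0,-24,0,0,0],[0,-25,0,0,0],[0,-32,0,-22,0],[0,-34,0,-50,0]]'; python3 -m handwheel '[[0,0,0,-30,0],[0,-30,0,-50,0],[0,-30,0,-50,0]]';python3 -c "
from h import *
status()
a=grab('scene','d1.png')
cv2.imwrite('pics/d3.png',cv2.resize(a[120:240,200:330,::-1],None,fx=6,fy=5,interpolation=cv2.INTER_CUBIC)[:600])
yw=-.197; P=np.array([456.3,303.4]); R=rot(yw)
o=np.array([456.3,303.4,0])+R@[75,0,0]; print(o); plan([o[0],o[1],320],90+np.degrees(yw))"
```

```text
clock: 4.77
eef_pos: [587.1, -9.5, 279.8]
tcp_rot: [0.704, -0.057, 0.705, 0.057]
ft_force: [-0.5, -0.4, 0.1]
width: 0.111
clock: 5.02
eef_pos: [536.0, -19.3, 315.0]
tcp_rot: [0.706, -0.055, 0.703, 0.057]
ft_force: [1.6, -1.3, 0.8]
width: 0.109
t 5.02 tcp [536.  -19.3 315. ] xaxis [ 0.004  0.002 -1.   ] jaw dir deg 99.11 w 9.3 F [ 1.6 -1.3  0.8] q [-0.38  0.16  0.41  1.48 -0.07  1.51  1.77]
[529.8493631  288.72038189   0.        ]
shift [ -5.5 304.6  41.3] turn 0.357
```

View pics/d3.png

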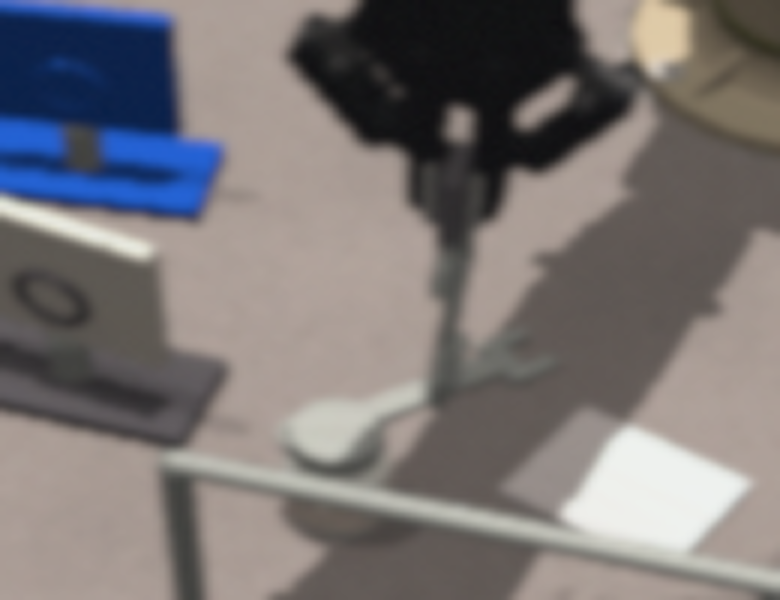

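The hook is off the rail and held upright. I'm carrying it to the far side of the plate.

```bash
python3 -m handwheel '[[0,-5,40,5,0.05],[0,-5,80,10,0.1],[0,-5,120,16,0.15],[0,-5,160,22,0.2],[0,-5,200,27,0.25]]'>/dev/null; python3 -m handwheel '[[0,0,35,5,0.05],[0,0,65,10,0.1],[0,0,90,14,0.1],[0,0,108,17,0.1],[0,0,110,17,0.1]]';python3 -c "
from h import *
status();yw=-.197
o=np.array([456.3,303.4,0])+rot(yw)@[75,0,0]; print(o); plan([o[0],o[1],320],90+np.degrees(yw))"
```

```text
clock: 5.9
eef_pos: [559.0, 298.5, 318.0]
tcp_rot: [0.705, 0.067, 0.703, -0.064]
ft_force: [-0.6, 0.8, -1.4]
width: 0.108
t 5.9 tcp [559.  298.5 318. ] xaxis [ 0.004  0.004 -1.   ] jaw dir deg 79.31 w 9.2 F [-0.6  0.8 -1.4] q [-0.72  0.39  0.27  1.19 -0.1   1.57  0.91]
[529.8493631  288.72038189   0.        ]
shift [ -2.1 -15.  -26.8] turn 0.01
```

```bash
python3 -m handwheel '[[0,20,-8,-14,0.01],[0,55,-15,-27,0.01],[0,90,-15,-27,0.01],[0,118,-15,-27,0.01],[0,119,-15,-27,0.01]]'>/dev/null;python3 -m handwheel '[[0,0,0,0,0]]'>/dev/null; cat > chk.py <<'E'
from h import *
import sys
from scipy.optimize import least_squares
status()
s,p,R=pose(); yaw=np.arctan2(R[1,1],R[0,1])-np.pi/2
tag=sys.argv[1]; x,y,x2,y2=map(int,sys.argv[2:6]); pl=eval(sys.argv[6]) if len(sys.argv)>6 else None
im={n:grab(n,f'{tag}_{n}.png') for n in C}
o=p+rot(yaw)@[0,0,-8.3]; print('hook o',o.round(1))
h,t=hookpts(o,yaw)
P=[('l',h,(0,0,255)),('b',t,(0,255,0))]
if pl: 
  a,b=platepts(np.array(pl[:3],float),pl[3]); P+=[('b',a,(0,255,0)),('l',b,(255,0,0))]
A=[over(im[n],n,q,u,v,56,84,7) for q in ([],P) for n,u,v in (('scene',x,y),('top',x2,y2))]
cv2.imwrite(f'pics/{tag}_r.png',np.hstack(A[:2])); cv2.imwrite(f'pics/{tag}_o.png',np.hstack(A[2:]))
E
python3 chk.py e 375 195 105 165 '[456.3,303.4,8,-.197]'
```

```text
t 6.4 tcp [527.5 286.7 192.8] xaxis [-0.005 -0.002 -1.   ] jaw dir deg 78.68 w 9.0 F [ 0.2 -0.  -0.8] q [-0.74  0.36  0.25  1.51 -0.09  1.3   0.89]
hook o [527.5 286.7 184.5]
```

View pics/e_r.png

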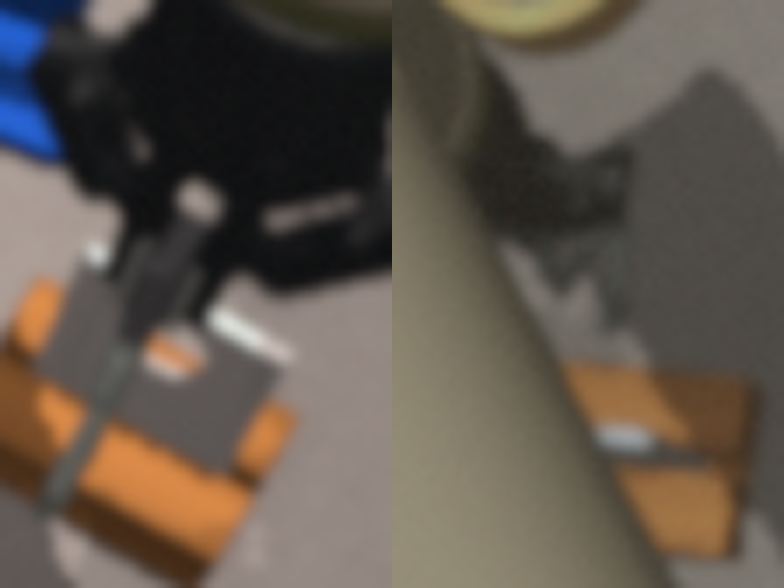

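View pics/e_o.png

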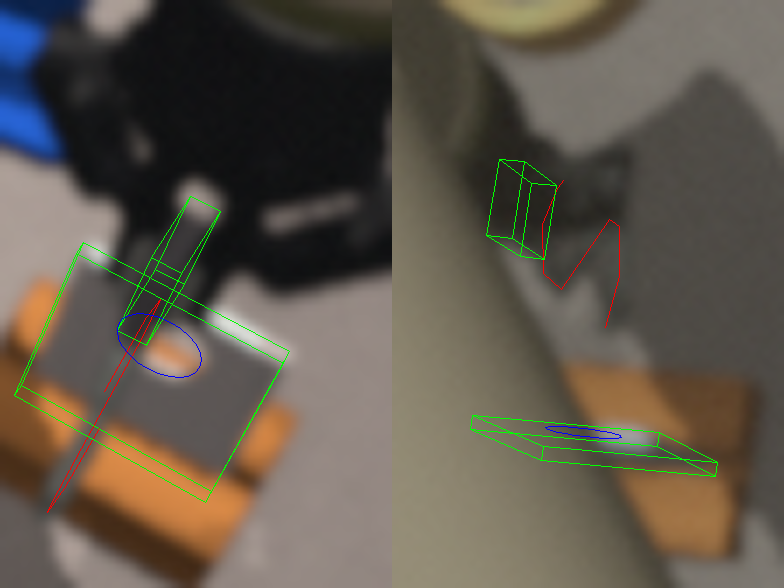

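```bash
python3 -c "
from h import *
status();yw=-.197
for d in (45,0):
  o=np.array([456.3,303.4,0])+rot(yw)@[d,1,0]; print(o); plan([o[0],o[1],198.5],90+np.degrees(yw))"
```

```text
t 6.5 tcp [528.  286.9 193.6] xaxis [-0.004 -0.002 -1.   ] jaw dir deg 78.67 w 9.1 F [ 0.2 -0.2 -1.5] q [-0.74  0.36  0.25  1.5  -0.09  1.3   0.89]
[500.6253461  295.57288731   0.        ]
shift [ -4.8   3.2 -28.5] turn -0.001
[456.49572824 304.38065817   0.        ]
shift [ -4.6   3.1 -73.5] turn -0.001
```

```bash
python3 -m handwheel '[[0,-5,3,0,0],[0,-5,3,-10,0],[0,-5,3,-22,0],[0,-5,3,-28,0],[0,-5,3,-28,0]]'>/dev/null;python3 -m handwheel '[[0,0,0,0,0]]'>/dev/null;
python3 chk.py f 375 195 105 165 '[456.3,303.4,8,-.197]'
```

```text
t 7.0 tcp [500.1 297.  201. ] xaxis [-0.002  0.001 -1.   ] jaw dir deg 78.83 w 9.0 F [ 0.3 -0.3 -1.8] q [-0.78  0.31  0.24  1.55 -0.08  1.29  0.85]
hook o [500.1 297.  192.7]
```

View pics/f_r.png

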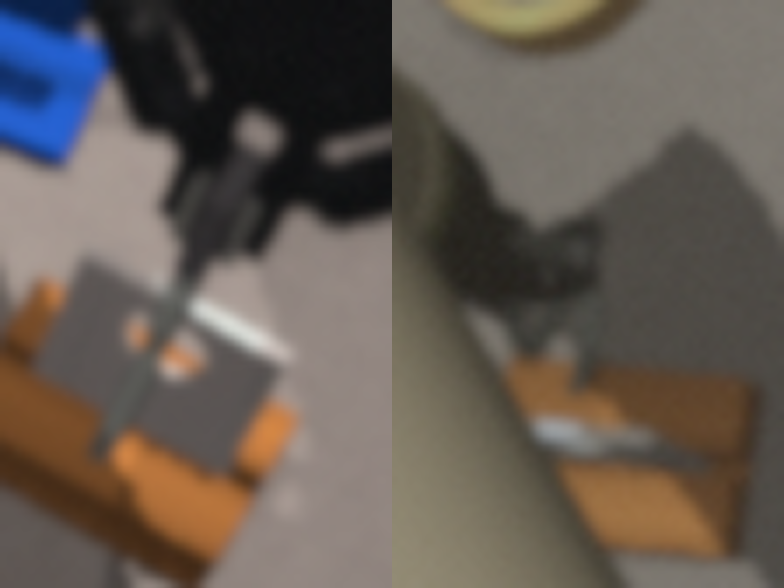

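View pics/f_o.png

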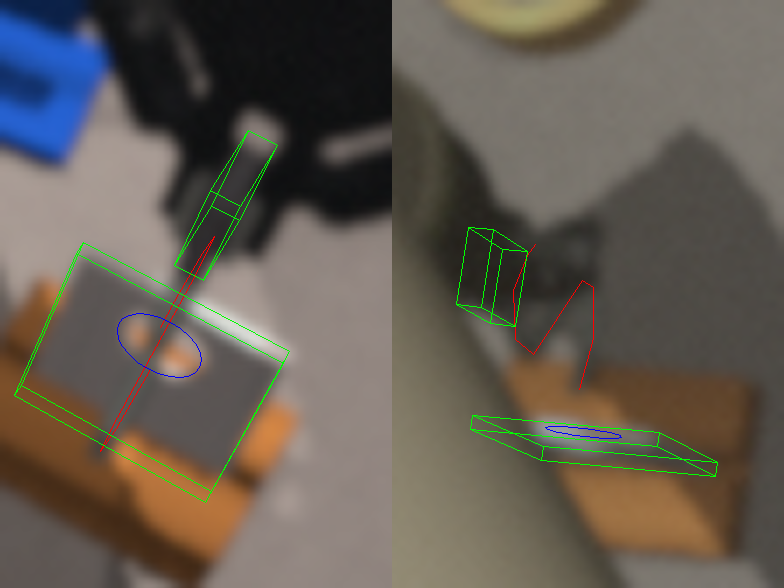

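```bash
python3 -c "
from h import *
status();yw=-.197
for d in (45,1):
  o=np.array([456.3,303.4,0])+rot(yw)@[d,1.,0]; plan([o[0],o[1],198.3],90+np.degrees(yw))"
```

```text
t 7.1 tcp [500.5 297.1 200.9] xaxis [-0.002  0.001 -1.   ] jaw dir deg 78.81 w 9.3 F [ 0.9  0.2 -0.6] q [-0.78  0.31  0.24  1.55 -0.08  1.29  0.85]
shift [ 2.6 -1.4  0.5] turn 0.002
shift [  2.7  -1.3 -43.5] turn 0.002
```

```bash
python3 -m handwheel '[[0,2,-1,-4,0],[0,2.7,-1,-12,0],[0,2.7,-1,-20,0],[0,2.7,-1,-28,0],[0,2.7,-1,-33,0]]';python3 -m handwheel '[[0,0,0,-5,0],[0,0,0,-9,0],[0,0,0,-9.5,0],[0,0,0,-9.5,0]]'
python3 chk.py g 375 195 105 165 '[456.3,303.4,8,-.197]'
```

```text
clock: 7.52
eef_pos: [466.3, 303.1, 198.2]
tcp_rot: [0.703, 0.069, 0.705, -0.068]
ft_force: [-0.1, -0.3, -0.8]
width: 0.107
clock: 7.85
eef_pos: [456.9, 305.1, 198.4]
tcp_rot: [0.703, 0.069, 0.705, -0.068]
ft_force: [0.6, 0.7, -0.7]
width: 0.109
t 7.85 tcp [456.9 305.1 198.4] xaxis [-0.002  0.001 -1.   ] jaw dir deg 78.91 w 9.3 F [ 0.6  0.7 -0.7] q [-0.83  0.24  0.22  1.64 -0.06  1.27  0.78]
hook o [456.9 305.1 190.1]
```

View pics/g_r.png

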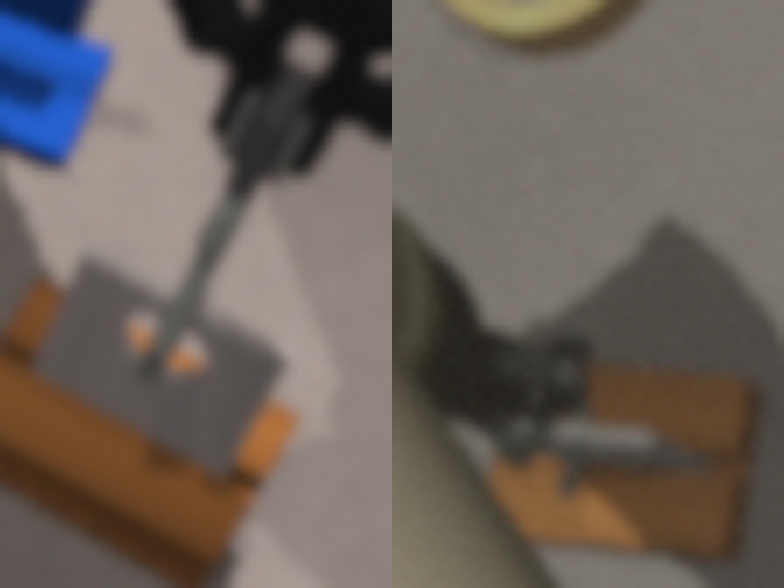

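View pics/g_o.png

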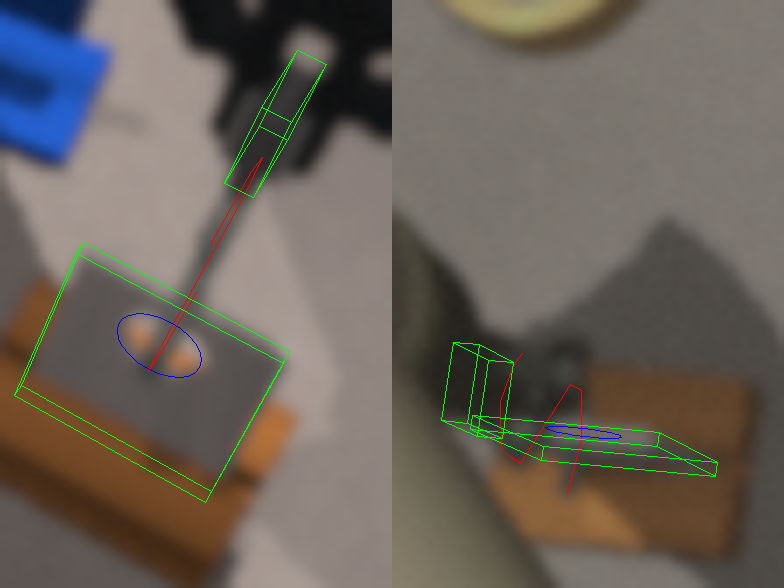

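The tip shows on the robot side of the plate (top crop (570,490)), so the bend is through the hole. Lifting straight up.

```bash
python3 -m handwheel '[[0,-8,0,0,0],[0,-14,0,0,0],[0,-18,0,0,0],[0,-22,0,0,0],[0,-27,0,0,0]]';python3 -m handwheel '[[0,-6,0,0,0],[0,-13,0,0,0],[0,-20,0,0,0],[0,-28,0,0,0],[0,-36,0,0,0]]'
python3 chk.py i 375 165 105 165 '[456.3,303.4,61,-.197]'
```

```text
clock: 8.37
eef_pos: [457.4, 304.6, 225.6]
tcp_rot: [0.703, 0.069, 0.705, -0.068]
ft_force: [-0.6, 0.2, -3.3]
width: 0.111
clock: 8.78
eef_pos: [457.4, 304.7, 262.5]
tcp_rot: [0.703, 0.069, 0.705, -0.068]
ft_force: [0.2, -0.1, -2.9]
width: 0.112
t 8.78 tcp [457.4 304.7 262.5] xaxis [-0.002  0.001 -1.   ] jaw dir deg 78.86 w 9.6 F [ 0.2 -0.1 -2.9] q [-0.83  0.21  0.23  1.54 -0.05  1.41  0.77]
hook o [457.4 304.7 254.2]
```

View pics/i_r.png

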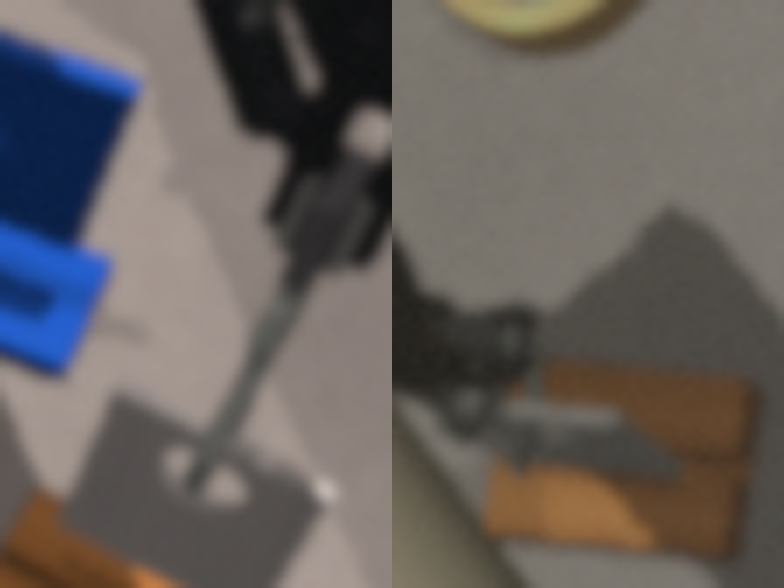

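```bash
python3 -m handwheel '[[0,-10,0,0,0],[0,-25,0,0,0],[0,-40,0,0,0],[0,-54,0,0,0],[0,-60,0,0,0]]'>/dev/null
python3 -c "
from h import *
status()
o=RAIL+rot(RY)@[-85,-15,0]; print(o); plan([o[0],o[1],320],90+np.degrees(RY))"
```

```text
t 9.3 tcp [458.6 305.1 326. ] xaxis [ 0.002  0.005 -1.   ] jaw dir deg 78.85 w 9.7 F [-0.5  0.1 -2.7] q [-0.84  0.19  0.23  1.42 -0.05  1.54  0.77]
[549.17545401   3.54954319 225.        ]
shift [   4.9 -278.4  147.2] turn -0.355
```

```bash
python3 -m handwheel '[[0,0,-10,5,-0.01],[0,0,-28,15,-0.03],[0,0,-50,26,-0.06],[0,0,-75,40,-0.09],[0,0,-100,53,-0.12]]'>/dev/null
python3 -c "
from h import *
status()
o=RAIL+rot(RY)@[-85,-15,0]; plan([o[0],o[1],320],90+np.degrees(RY))"
```

```text
t 9.72 tcp [491.3 195.8 325.4] xaxis [ 0.002  0.004 -1.   ] jaw dir deg 85.86 w 9.0 F [ 1.  -0.5 -2.2] q [-0.7   0.14  0.3   1.48 -0.04  1.53  1.1 ]
shift [   4.7 -187.6   71.6] turn -0.232
```

```bash
python3 -m handwheel '[[0,0,-25,10,-0.03],[0,0,-55,20,-0.06],[0,0,-85,32,-0.1],[0,0,-115,44,-0.14],[0,0,-140,53,-0.18]]'>/dev/null
python3 -c "
from h import *
status()
o=RAIL+rot(RY)@[-85,-15,0]; plan([o[0],o[1],320],90+np.degrees(RY))"
```

```text
t 10.13 tcp [534.3  49.7 324.8] xaxis [ 0.002  0.004 -1.   ] jaw dir deg 96.21 w 9.4 F [ 0.7  0.1 -3.2] q [-0.5   0.16  0.41  1.46 -0.07  1.53  1.59]
shift [  4.7 -47.5   9.8] turn -0.052
```

```bash
python3 -m handwheel '[[0,10,-15,3,-0.02],[0,20,-28,6,-0.03],[0,32,-38,8,-0.05],[0,42,-45,10,-0.052],[0,47,-48,10,-0.052]]'>/dev/null
python3 -m handwheel '[[0,0,0,0,0],[0,0,0,0,0],[0,0,0,0,0]]'>/dev/null
sed -i 's/56,84,7/78,84,5/' chk.py
python3 chk.py j 235 165 185 125
python3 -c "
from h import *
o=RAIL+rot(RY)@[-85,-15,0]; plan([o[0],o[1],277.3],90+np.degrees(RY))"
```

```text
t 10.8 tcp [549.2   3.1 276.5] xaxis [-0.     0.003 -1.   ] jaw dir deg 99.14 w 9.2 F [ 0.1 -0.4 -3.2] q [-0.42  0.21  0.43  1.52 -0.09  1.43  1.74]
hook o [549.2   3.1 268.2]
shift [-0.6  0.6 -0.1] turn -0.0
```

View pics/j_r.png

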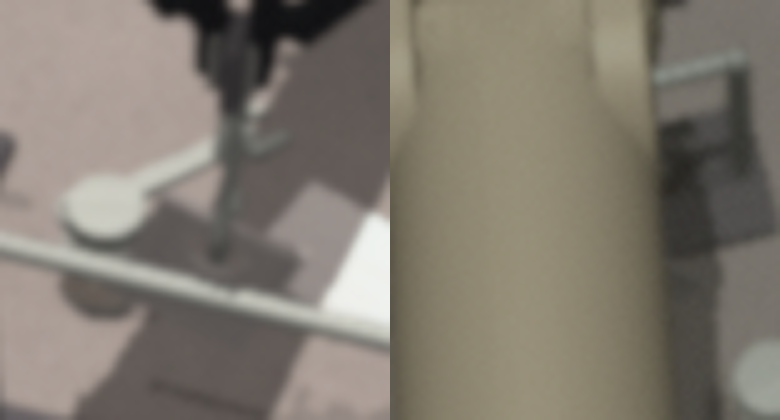

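View pics/j_o.png

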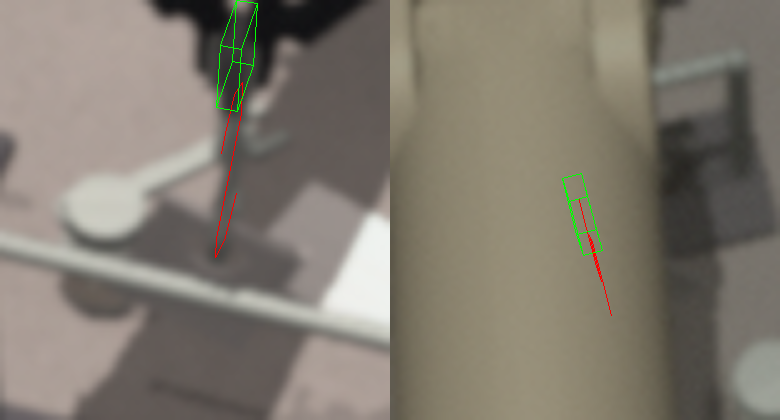

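```bash
python3 -m handwheel '[[0,-1,0.5,12,0],[0,-1,0.5,26,0],[0,-1,0.5,40,0],[0,-1,0.5,52,0],[0,-1,0.5,62,0]]'
python3 -m handwheel '[[0,1,0,8,0],[0,4,0,15,0],[0,7,0,20,0],[0,9,0,22,0],[0,9,0,22,0]]'
python3 chk.py k 235 165 185 125
python3 -c "
from h import *
o=RAIL+rot(RY)@[-.5,-15,0]; plan([o[0],o[1],245.3],90+np.degrees(RY))"
```

```text
clock: 11.32
eef_pos: [611.5, 14.4, 278.2]
tcp_rot: [0.705, -0.056, 0.704, 0.058]
ft_force: [0.4, -0.5, -2.2]
width: 0.11
clock: 11.73
eef_pos: [633.1, 18.2, 268.3]
tcp_rot: [0.705, -0.056, 0.705, 0.058]
ft_force: [0.1, -0.5, -3.4]
width: 0.107
t 11.73 tcp [633.1  18.2 268.3] xaxis [ 0.     0.004 -1.   ] jaw dir deg 99.23 w 9.2 F [ 0.1 -0.5 -3.4] q [-0.38  0.41  0.43  1.3  -0.17  1.47  1.77]
hook o [633.1  18.2 260. ]
shift [23.8 -0.8 -0.4] turn 0.001
```

View pics/k_r.png

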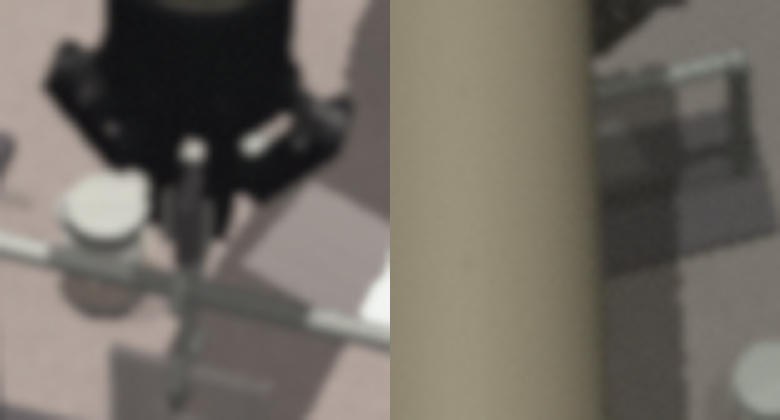

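```bash
python3 -m handwheel '[[0,6,0,0,0],[0,12,0,0,0],[0,17,0,0,0],[0,20,0,0,0],[0,22,0,0,0]]'
python3 -m handwheel '[[0,1,0,0,0],[0,1,0,0,0]]'
python3 -c "
from h import *
status(); o=RAIL+rot(RY)@[-.5,-15,0]; plan([o[0],o[1],245.3],90+np.degrees(RY))"
```

```text
clock: 12.25
eef_pos: [632.5, 18.0, 246.2]
tcp_rot: [0.705, -0.055, 0.705, 0.058]
ft_force: [0.7, -0.9, -4.1]
width: 0.105
clock: 12.42
eef_pos: [632.5, 18.0, 245.4]
tcp_rot: [0.705, -0.055, 0.705, 0.058]
ft_force: [-0.6, -0.0, -1.3]
width: 0.108
t 12.42 tcp [632.5  18.  245.4] xaxis [ 0.     0.004 -1.   ] jaw dir deg 99.21 w 9.3 F [-0.6 -0.  -1.3] q [-0.38  0.41  0.43  1.34 -0.17  1.43  1.78]
shift [ 0.1 -1.  -0.1] turn 0.001
```

```bash
python3 -m handwheel '[[0,0.7,0,0,0],[0,0.7,0,0,0]]'
python3 chk.py l 235 175 185 125
```

```text
clock: 12.58
eef_pos: [632.6, 18.0, 245.2]
tcp_rot: [0.705, -0.055, 0.704, 0.058]
ft_force: [-0.6, 0.9, -0.0]
width: 0.111
t 12.58 tcp [632.6  18.  245.2] xaxis [ 0.001  0.004 -1.   ] jaw dir deg 99.21 w 9.5 F [-0.6  0.9 -0. ] q [-0.38  0.41  0.43  1.34 -0.17  1.42  1.78]
hook o [632.6  18.  236.9]
```

View pics/l_r.png

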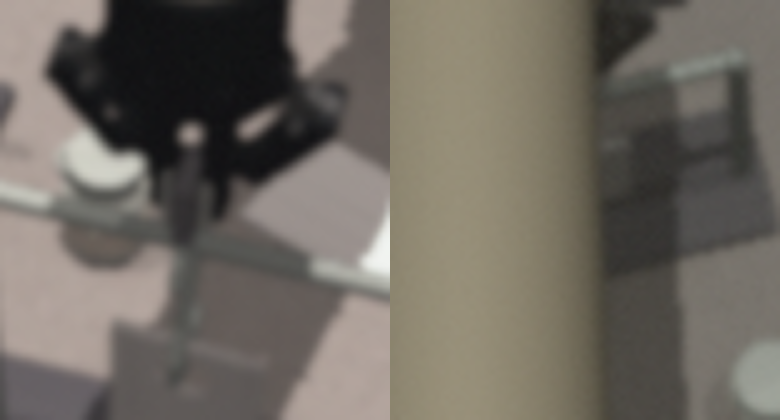

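The weight is now on the rail. I'll open slowly to release, then retreat upward.

```bash
python3 -m handwheel '[[8,0,0,0,0],[11,0,0,0,0],[14,0,0,0,0],[18,0,0,0,0],[25,0,0,0,0]]'
python3 -m handwheel '[[32,0,0,0,0],[36,-6,0,0,0],[36,-20,0,0,0],[36,-40,0,0,0],[36,-70,0,0,0]]'
python3 -m handwheel '[[50,-30,0,0,0],[70,-40,0,0,0],[70,-40,0,0,0]]'
python3 chk.py m 235 175 185 125
```

```text
clock: 13.1
eef_pos: [632.8, 17.9, 245.3]
tcp_rot: [0.705, -0.055, 0.704, 0.058]
ft_force: [-1.0, -0.8, 0.5]
width: 0.291
clock: 13.52
eef_pos: [631.7, 17.8, 314.2]
tcp_rot: [0.704, -0.055, 0.706, 0.058]
ft_force: [1.5, 0.2, -0.0]
width: 0.423
clock: 13.77
eef_pos: [632.9, 17.4, 358.2]
tcp_rot: [0.706, -0.056, 0.704, 0.058]
ft_force: [-0.2, -1.0, -0.4]
width: 0.812
t 13.77 tcp [632.9  17.4 358.2] xaxis [ 0.003  0.004 -1.   ] jaw dir deg 99.21 w 69.3 F [-0.2 -1.  -0.4] q [-0.36  0.4   0.44  1.11 -0.17  1.66  1.77]
hook o [632.9  17.4 349.9]
```

View pics/m_r.png

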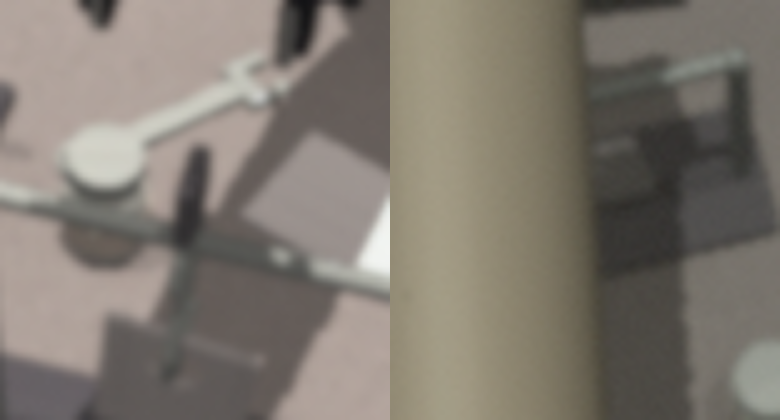

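```bash
python3 - <<'E'
from h import *
for n,p in (('pink L',(358,205)),('pink R',(415,191)),('blue',(325,266)),('blue',(378,247))): print(n,atz('top',p,148).round(0))
plan([469.6,-257.3,300])
im={n:cv2.imread(f'pics/{n}0.png')[:,:,::-1] for n in C}
A=[]
for n,u,v in (('scene',183,150),('top',288,185)):
    P=[]
    for y,c in ((.105,(0,0,255)),(.14,(0,255,0))):
        F=np.array([[x,yy,z] for z in(0,12) for x,yy in((35,75),(35,-75),(-35,-75),(-35,75))],float)
        P.append(('b',(rot(y)@F.T).T+[469.5,-257.3,0],c))
    A.append(over(im[n],n,P,u,v,60,65,6.5 and 6))
cv2.imwrite('pics/n1.png',np.hstack(A))
E
```

```text
pink L [ 438. -362.  148.]
pink R [ 460. -534.  148.]
blue [ 279. -243.  148.]
blue [ 313. -399.  148.]
shift [  53.5 -245.6 -204.1] turn 0
```

View pics/n1.png

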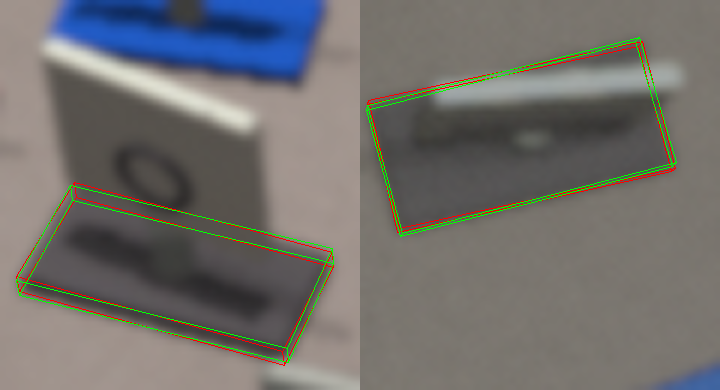

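```bash
cat > foot.py <<'E'
from h import *
from scipy.optimize import minimize
def run(files):
    out=[]
    ed={'top':[(-35,75,-35,-75),(-35,-75,35,-75),(-35,75,35,75)],'scene':[(35,-75,35,75),(35,75,-35,75),(35,-75,-35,-75)]}
    g={n:cv2.GaussianBlur(cv2.cvtColor(cv2.imread(f),cv2.COLOR_BGR2GRAY).astype(np.float32),(0,0),1.0) for n,f in files.items()}
    def cost(p,names):
        s=0;t=np.linspace(.1,.9,60)[:,None]
        for n in names:
            for a,b,c,d in ed[n]:
                z=0 if (n=='scene' and a==c==35) else 12
                o=[]
                for k in (0.93,1.07) :
                    # inside/outside by px offset
                    pass
                P=np.c_[np.array([a,b])+t*np.array([c-a,d-b]),np.full(60,float(z))]
                W=(rot(p[2])@P.T).T+[p[0],p[1],0]; q=proj(n,W)
                u=q[-1]-q[0];u/=np.linalg.norm(u);nv=np.array([-u[1],u[0]])
                cen=proj(n,[[p[0],p[1],z]])[0]
                if (cen-q[0])@nv>0: nv=-nv
                f=lambda w:cv2.remap(g[n],w[:,0].astype(np.float32)[None],w[:,1].astype(np.float32)[None],cv2.INTER_CUBIC)[0]
                s-=np.mean(f(q+nv)-f(q-nv))
        return s
    for names in (['top'],['scene'],['top','scene']):
        best=min((minimize(cost,[469.5+i,-257.3,y],args=(names,),method='Nelder-Mead',options=dict(initial_simplex=[[469.5+i,-257.3,y],[472+i,-257.3,y],[469.5+i,-255,y],[469.5+i,-257.3,y+.03]])) for i in(-2,2) for y in(.09,.12,.15)),key=lambda r:r.fun)
        print(names,best.x.round(3),round(best.fun,1))
if __name__=='__main__': run({'top':'pics/top0.png','scene':'pics/scene0.png'})
E
python3 foot.py
python3 -m handwheel '[[60,0,-30,-25,0.1],[60,0,-60,-50,0.2],[60,20,-95,-80,0.3],[60,30,-130,-108,0.42],[60,40,-160,-134,0.55]]'>/dev/null
python3 -c "
from h import *
status();plan([469.6,-257.3,240])"
```

```text
['top'] [ 4.66746e+02 -2.55852e+02  1.16000e-01] -52.7
['scene'] [ 4.69217e+02 -2.54170e+02  1.17000e-01] -112.2
['top', 'scene'] [ 4.68326e+02 -2.54684e+02  1.21000e-01] -161.4
t 14.28 tcp [ 529.3 -152.6  314.2] xaxis [-0.005  0.004 -1.   ] jaw dir deg 67.69 w 60.2 F [ 0.5 -1.2  0.3] q [-0.26  0.22  0.6   1.44 -0.12  1.52  1.51]
shift [  74.1 -119.6  -15. ] turn 0
```

```bash
python3 -m handwheel '[[60,20,-35,-5,0.12],[60,45,-70,-10,0.24],[60,60,-100,-13,0.36],[60,74,-119,-15,0.48],[60,74,-119,-15,0.6]]'>/dev/null
python3 -m handwheel '[[60,0,0,0,0.12],[60,0,0,0,0.24],[60,0,0,0,0.36],[60,0,0,0,0.48],[60,0,0,0,0.6]]'>/dev/null
python3 -c "
from h import *
status();plan([469.3,-256.7,170],-1.5)"
```

```text
t 15.12 tcp [ 463.3 -260.   234.3] xaxis [-0.015  0.006 -1.   ] jaw dir deg -2.21 w 60.0 F [ 0.3 -0.   0.1] q [-0.24  0.24  0.83  1.64 -0.18  1.36  0.57]
shift [64.2  6.8 -3.2] turn -0.012
```

```bash
python3 -m handwheel '[[60,20,6,-3,-0.012],[60,40,6,-3,-0.012],[60,60,6,-3,-0.012],[60,62,6,-3,-0.012],[60,62,6,-3,-0.012]]'>/dev/null
python3 -c "
from h import *
status();plan([469.3,-256.7,118],-1.5)
a=grab('scene','p1.png');b=grab('top','p2.png')
f=lambda i,x,y:cv2.resize(i[y:y+84,x:x+78,::-1],None,fx=5,fy=5,interpolation=cv2.INTER_CUBIC)
cv2.imwrite('pics/p3.png',np.hstack([f(a,165,125),f(b,280,160)]))"
```

```text
t 15.53 tcp [ 467.  -256.1  170.3] xaxis [-0.019  0.007 -1.   ] jaw dir deg -1.53 w 60.4 F [ 0.9 -0.6  1.8] q [-0.22  0.3   0.81  1.72 -0.22  1.23  0.61]
shift [52.3  3.3  0.9] turn -0.001
```

View pics/p3.png

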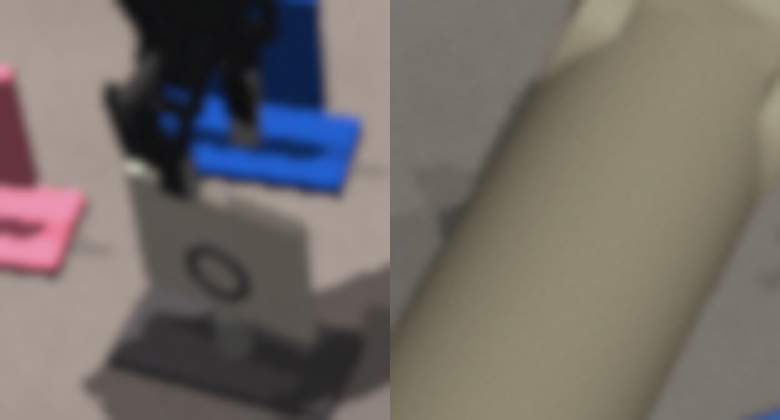

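```bash
python3 -m handwheel '[[60,15,3,1,0],[60,30,3,1,0],[60,43,3,1,0],[60,52,3,1,0],[60,52,3,1,0]]'
python3 -c "
from h import *
status();plan([469.3,-256.7,118],-1.5)
a=grab('scene','r1.png')
cv2.imwrite('pics/r3.png',cv2.resize(a[125:225,165:265,::-1],None,fx=6,fy=6,interpolation=cv2.INTER_CUBIC)[:600])"
```

```text
clock: 16.05
eef_pos: [470.2, -257.6, 119.8]
tcp_rot: [-0.488, -0.504, -0.499, 0.509]
ft_force: [0.5, -0.6, 0.8]
width: 0.699
t 16.05 tcp [ 470.2 -257.6  119.8] xaxis [-0.016  0.006 -1.   ] jaw dir deg -1.54 w 59.7 F [ 0.5 -0.6  0.8] q [-0.19  0.36  0.78  1.78 -0.28  1.13  0.65]
shift [ 1.8 -0.9 -0.8] turn -0.001
```

View pics/r3.png

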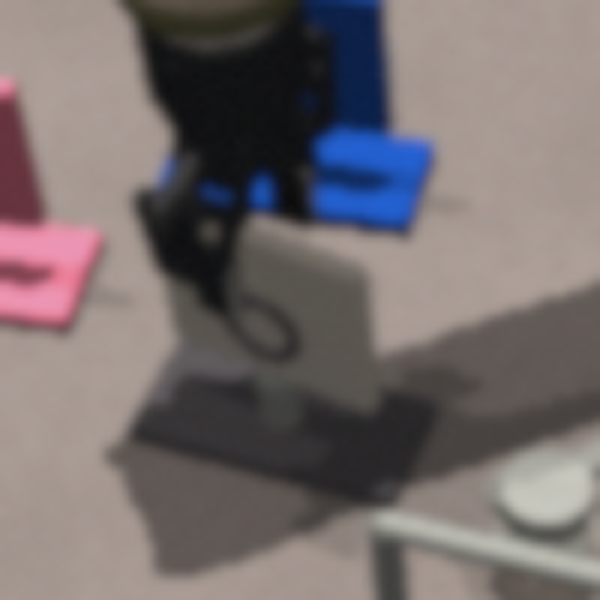

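```bash
python3 -m handwheel '[[40,1,0,0,0],[30,1,0,0,0],[24,1,0,0,0],[18,1,0,0,0],[14,1,0,0,0]]'
python3 -m handwheel '[[8,0,0,0,0],[4,0,0,0,0],[4,0,0,0,0]]'
python3 -c "
from h import *
status();print(arm.observe()['torque'])"
```

```text
clock: 16.52
eef_pos: [470.3, -258.0, 120.1]
tcp_rot: [-0.488, -0.504, -0.498, 0.509]
ft_force: [-1.4, 0.0, 0.7]
width: 0.164
clock: 16.77
eef_pos: [469.6, -258.0, 120.3]
tcp_rot: [-0.487, -0.505, -0.499, 0.509]
ft_force: [-5.8, 1.9, 4.3]
width: 0.129
t 16.77 tcp [ 469.6 -258.   120.3] xaxis [-0.016  0.007 -1.   ] jaw dir deg -1.6 w 11.0 F [-5.8  1.9  4.3] q [-0.19  0.36  0.78  1.78 -0.28  1.13  0.65]
[ 0.29433637  0.50564368 -0.00565291]
```

```bash
python3 -m handwheel '[[4,0,0,0,0.06],[4,0,0,0,0.15],[4,0,0,0,0.25],[4,0,0,0,0.36],[4,0,0,0,0.46]]'
python3 -c "
from h import *
status();print(arm.observe()['torque'])"
```

```text
clock: 17.18
eef_pos: [469.4, -257.9, 120.3]
tcp_rot: [-0.358, -0.603, -0.368, 0.61]
ft_force: [-2.4, 0.2, 0.1]
width: 0.127
t 17.18 tcp [ 469.4 -257.9  120.3] xaxis [-0.016  0.007 -1.   ] jaw dir deg -28.29 w 10.8 F [-2.4  0.2  0.1] q [-0.26  0.39  0.88  1.78 -0.32  1.14  0.23]
[ 0.17496684 -0.21260666  0.05849039]
```

Turning smoothly with low forces, so I'll continue.

```bash
python3 -m handwheel '[[4,0,0,0,0.1],[4,0,0,0,0.22],[4,0,0,0,0.34],[4,0,0,0,0.46],[4,0,0,0,0.58]]'|grep -E 'force|eef'
python3 -m handwheel '[[4,0,0,0,0.1],[4,0,0,0,0.22],[4,0,0,0,0.34],[4,0,0,0,0.46],[4,0,0,0,0.58]]'|grep -E 'force|eef'
python3 -c "
from h import *
status();print(arm.observe()['torque'])"
```

```text
eef_pos: [469.3, -257.8, 120.3]
ft_force: [-3.7, 1.2, -1.2]
eef_pos: [469.2, -257.6, 120.3]
ft_force: [-3.4, 1.2, -0.9]
t 18.02 tcp [ 469.2 -257.6  120.3] xaxis [-0.016  0.008 -1.   ] jaw dir deg -95.42 w 10.9 F [-3.4  1.2 -0.9] q [-0.43  0.51  1.15  1.79 -0.49  1.2  -0.79]
[0.02405478 0.13561517 0.11587904]
```

```bash
python3 -m handwheel '[[4,0,0,0,0.1],[4,0,0,0,0.22],[4,0,0,0,0.34],[4,0,0,0,0.46],[4,0,0,0,0.5]]'|grep -E 'force|eef'
python3 -c "
from h import *
status();print(arm.observe()['torque'])"
```

```text
eef_pos: [469.3, -257.4, 120.3]
ft_force: [-1.6, 1.1, 1.0]
t 18.43 tcp [ 469.3 -257.4  120.3] xaxis [-0.016  0.008 -1.   ] jaw dir deg -124.46 w 10.9 F [-1.6  1.1  1. ] q [-0.48  0.59  1.27  1.79 -0.59  1.24 -1.22]
[ 0.25616597 -0.1955438   0.05526085]
```

```bash
python3 -m handwheel '[[4,0,0,0,0.1],[4,0,0,0,0.21],[4,0,0,0,0.32],[4,0,0,0,0.42],[4,0,0,0,0.46]]'|grep -E 'force|eef'
python3 -c "
from h import *
status();print(arm.observe()['torque']);plan([469.3,-257.3,120.3],6.7)"
```

```text
eef_pos: [469.5, -257.3, 120.3]
ft_force: [-2.1, 0.5, 1.2]
t 18.85 tcp [ 469.5 -257.3  120.3] xaxis [-0.016  0.008 -1.   ] jaw dir deg -151.14 w 11.3 F [-2.1  0.5  1.2] q [-0.52  0.68  1.36  1.79 -0.69  1.29 -1.61]
[ 0.3092687  -0.40934003  0.02477111]
shift [0.  0.1 0.1] turn 0.387
```

```bash
python3 -m handwheel '[[4,0,0,0,0.1],[4,0,0,0,0.2],[4,0,0,0,0.3],[4,0,0,0,0.37],[4,0,0,0,0.387]]'|grep -E 'force|eef'
python3 -m handwheel '[[4,0,0,0,0]]'|grep -E 'force|eef'
python3 -c "
from h import *
status();print(arm.observe()['torque']);plan([469.3,-257.3,120.3],6.7)
a=grab('scene','s_1.png');b=grab('top','s_2.png')
f=lambda i,x,y:cv2.resize(i[y:y+84,x:x+78,::-1],None,fx=5,fy=5,interpolation=cv2.INTER_CUBIC)
cv2.imwrite('pics/s_3.png',np.hstack([f(a,165,135),f(b,280,160)]))"
```

```text
eef_pos: [469.6, -257.3, 120.3]
ft_force: [-2.5, 1.1, 1.8]
eef_pos: [469.6, -257.3, 120.3]
ft_force: [-3.6, 1.1, 0.5]
t 19.35 tcp [ 469.6 -257.3  120.3] xaxis [-0.016  0.008 -1.   ] jaw dir deg -173.48 w 10.8 F [-3.6  1.1  0.5] q [-0.53  0.75  1.44  1.79 -0.76  1.34 -1.94]
[ 0.29621561 -0.47467763  0.0070028 ]
shift [0.1 0.3 0. ] turn -0.003
```

View pics/s_3.png

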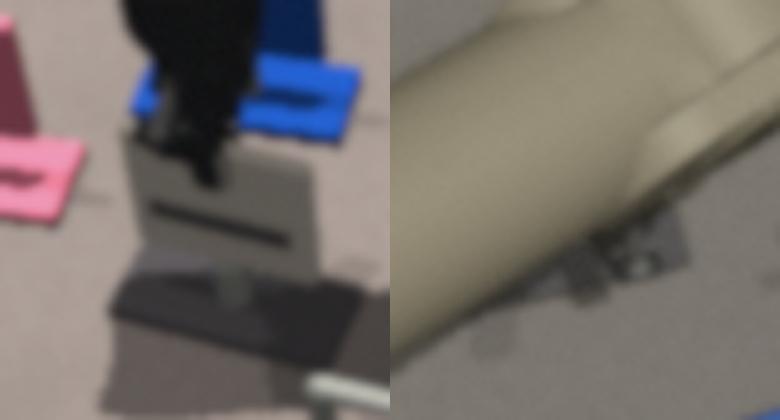

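```bash
python3 -m handwheel '[[14,0,0,0,0],[20,0,0,0,0],[28,0,0,0,0],[36,0,0,0,0],[44,0,0,0,0]]'|grep -E 'force|eef'
python3 -m handwheel '[[50,0,0,0,0],[56,-10,0,0,0],[56,-35,0,0,0],[56,-70,0,0,0],[56,-110,0,0,0]]'|grep -E 'force|eef'
python3 -c "
from h import *
status();plan([600,-420,340])"
```

```text
eef_pos: [469.7, -257.2, 120.4]
ft_force: [-0.4, -0.3, -0.0]
eef_pos: [470.6, -257.6, 231.1]
ft_force: [1.7, 0.8, 0.3]
t 20.28 tcp [ 470.6 -257.6  231.1] xaxis [-0.018  0.008 -1.   ] jaw dir deg -173.4 w 55.8 F [1.7 0.8 0.3] q [-0.58  0.62  1.51  1.64 -0.61  1.5  -2.04]
shift [-112.6 -108.  -175. ] turn 0
```

```bash
python3 -m handwheel '[[56,-20,0,0,-0.1],[56,-40,0,0,-0.2],[56,-60,0,0,-0.32],[56,-80,0,0,-0.44],[56,-90,0,0,-0.56]]'|grep -E 'force|eef'
python3 -c "
from h import *
status();plan([330,430,330],-80)"
```

```text
eef_pos: [472.2, -259.4, 324.3]
ft_force: [0.8, -0.5, 0.8]
t 20.7 tcp [ 472.2 -259.4  324.3] xaxis [-0.016  0.006 -1.   ] jaw dir deg -141.04 w 55.9 F [ 0.8 -0.5  0.8] q [-0.55  0.46  1.43  1.46 -0.45  1.62 -1.62]
shift [   0.9 -322.9  625.6] turn -1.065
```

```bash
python3 -c "
from h import *
plan([500,60,335],-100)"
python3 -m handwheel '[[56,0,-22,33,-0.1],[56,-3,-44,66,-0.2],[56,-6,-66,99,-0.3],[56,-9,-88,132,-0.4],[56,-10,-110,165,-0.5]]'|grep -E 'force|eef'
python3 -c "
from h import *
status();plan([500,60,335],-100);plan([360,430,335],-80)"
```

```text
shift [  -9.1 -222.4  231.1] turn -0.716
eef_pos: [460.0, -114.7, 336.6]
ft_force: [-0.2, -0.1, 0.9]
t 21.12 tcp [ 460.  -114.7  336.6] xaxis [-0.017  0.006 -1.   ] jaw dir deg -118.11 w 56.0 F [-0.2 -0.1  0.9] q [-1.26  0.08  1.55  1.59 -0.08  1.56 -1.77]
shift [   2. -173.   47.] turn -0.316
shift [   6.5 -433.4  344.8] turn -0.665
```

```bash
python3 -m handwheel '[[56,0,-10,-18,-0.05],[56,0,-19,-35,-0.1]]'|grep -E 'force|eef'
python3 -c "
from h import *
status();plan([560,-110,335],-100);plan([500,60,335],-100)"
```

```text
eef_pos: [490.0, -101.1, 341.9]
ft_force: [-3.2, -0.1, 4.3]
t 21.28 tcp [ 490.  -101.1  341.9] xaxis [-0.009  0.013 -1.   ] jaw dir deg -112.5 w 55.8 F [-3.2 -0.1  4.3] q [-1.    0.21  1.36  1.53 -0.21  1.59 -1.61]
shift [  6.2 -18.5 -68.2] turn -0.218
shift [   8.9 -152.6   52.3] turn -0.218
```

```bash
python3 -m handwheel '[[56,0,-9,-22,-0.06],[56,0,-18,-44,-0.13],[56,0,-19,-62,-0.2],[56,0,-19,-68,-0.22]]'|grep -E 'force|eef'
python3 -c "
from h import *
status();plan([540,60,345],-90)"
```

```text
eef_pos: [561.8, -109.4, 340.8]
ft_force: [0.4, -0.3, -0.1]
t 21.62 tcp [ 561.8 -109.4  340.8] xaxis [-0.01   0.011 -1.   ] jaw dir deg -99.59 w 56.0 F [ 0.4 -0.3 -0.1] q [-0.66  0.41  1.16  1.34 -0.38  1.64 -1.29]
shift [  -2.2 -163.4   49.7] turn -0.167
```

```bash
python3 -m handwheel '[[56,-2,-25,4,-0.05],[56,-5,-55,8,-0.1],[56,-5,-85,14,-0.15],[56,-5,-115,20,-0.2]]'|grep -E 'force|eef'
python3 -c "
from h import *
status();plan([520,120,345],-80);plan([480,300,345],-70)"
```

```text
eef_pos: [561.1, 7.4, 347.9]
ft_force: [0.6, 0.8, -0.2]
t 21.95 tcp [561.1   7.4 347.9] xaxis [-0.009  0.01  -1.   ] jaw dir deg -88.12 w 55.8 F [ 0.6  0.8 -0.2] q [-0.88  0.36  1.13  1.35 -0.33  1.64 -1.33]
shift [   4.4 -113.9   37.3] turn -0.142
shift [   6.6 -295.1   71.4] turn -0.316
```

```bash
python3 -m handwheel '[[56,0,-35,6,-0.07],[56,0,-75,14,-0.14],[56,0,-115,24,-0.21],[56,0,-155,35,-0.28],[56,0,-190,44,-0.32]]'|grep -E 'force|eef'
python3 -c "
from h import *
status();plan([440,370,345],-60)"
```

```text
eef_pos: [509.8, 197.9, 351.1]
ft_force: [0.6, 1.1, -1.2]
t 22.37 tcp [509.8 197.9 351.1] xaxis [-0.008  0.011 -1.   ] jaw dir deg -69.53 w 55.7 F [ 0.6  1.1 -1.2] q [-1.22  0.28  1.04  1.39 -0.25  1.61 -1.42]
shift [   8.5 -185.5    5.2] turn -0.166
```

```bash
python3 -m handwheel '[[56,0,-38,1,-0.04],[56,0,-78,2,-0.08],[56,0,-118,3,-0.12],[56,0,-155,5,-0.16],[56,0,-180,5,-0.16]]'|grep -E 'force|eef'
python3 -m handwheel '[[56,0,0,0,0],[56,0,0,0,0]]'|grep -E 'force|eef'
python3 - <<'E'
from h import *
status()
for n in C:
    a=grab(n,f'u_{n}.png'); cv2.imwrite(f'pics/u_{n}b.png',cv2.resize(a[:,:,::-1],(780,585),interpolation=cv2.INTER_CUBIC))
E
```

```text
eef_pos: [439.8, 368.4, 354.0]
ft_force: [0.2, 0.9, 0.3]
eef_pos: [438.6, 370.3, 354.1]
ft_force: [-0.2, -0.3, 0.1]
t 22.95 tcp [438.6 370.3 354.1] xaxis [-0.008  0.01  -1.   ] jaw dir deg -59.78 w 55.8 F [-0.2 -0.3  0.1] q [-1.43  0.33  0.94  1.31 -0.28  1.63 -1.58]
```

View pics/u_sceneb.png

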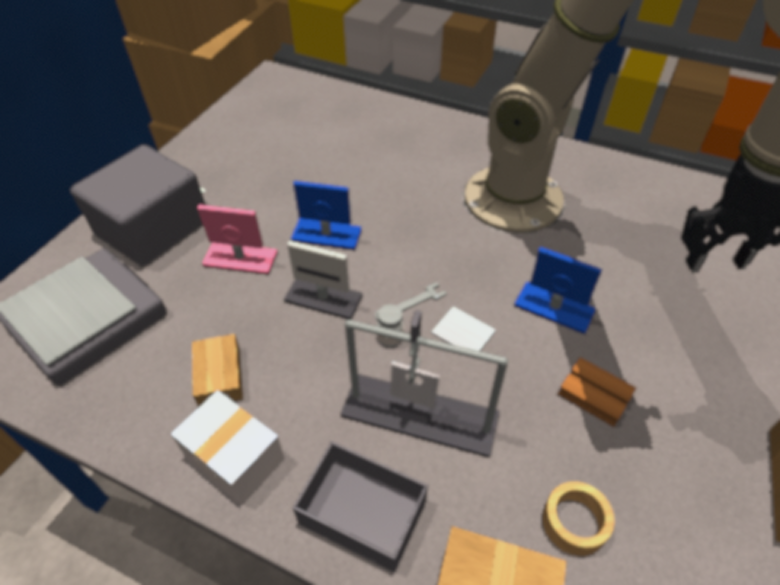

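View pics/u_topb.png

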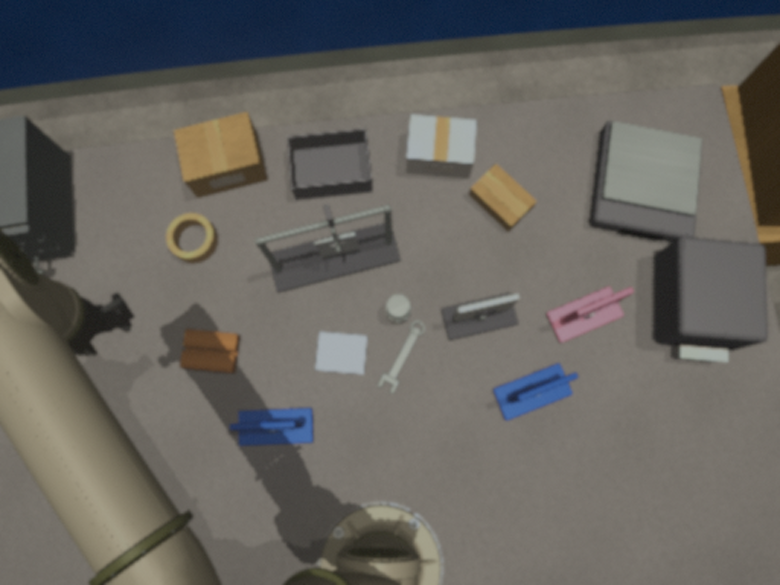

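```bash
python3 - <<'E'
import foot
foot.run({'top':'pics/u_top.png','scene':'pics/u_scene.png'})
from h import *
im={n:cv2.imread(f'pics/u_{n}.png')[:,:,::-1] for n in C}
A=[]
for n,u,v in (('scene',185,155),('top',288,187)):
    F=np.array([[x,yy,z] for z in(0,12) for x,yy in((35,75),(35,-75),(-35,-75),(-35,75))],float)
    G=np.array([[x,yy,z] for z in(48,148) for x,yy in((6,60),(6,-60),(-6,-60),(-6,60))],float)
    P=[('b',(rot(.117)@M.T).T+[468.8,-256.,0],c) for M,c in((F,(0,0,255)),(G,(0,255,0)))]
    A+= [np.vstack([over(im[n],n,q,u,v,60,46,6) for q in([],P)])]
cv2.imwrite('pics/v1.png',np.hstack(A))
A=[np.vstack([over(im[n],n,[],u,v,60,46,6)]) for n,u,v in(('scene',235,200),('top',190,130))]
cv2.imwrite('pics/v2.png',np.hstack(A))
# panel strip bright centroid line in top
def strip(img,x0,y0,x1,y1,th):
    g=cv2.cvtColor(img,cv2.COLOR_RGB2GRAY)[y0:y1,x0:x1]; yy,xx=np.where(g>th); w=g[yy,xx].astype(float)-th
    v=cv2.fitLine(np.c_[xx,yy].astype(np.float32),cv2.DIST_HUBER,0,.01,.01).ravel(); m=np.array([v[2]+x0,v[3]+y0]); d=v[:2]*np.sign(v[0])
    return m-20*d,m+20*d,len(xx)
for tag in('top0','u_top'):
    i=cv2.imread(f'pics/{tag}.png')[:,:,::-1]
    for th in(105,120):
        a,b,k=strip(i,295,188,345,212,th); A_,B_=atz('top',a,148),atz('top',b,148); d=A_-B_
        print(tag,th,k,'panel yaw',np.arctan2(-d[0],d[1]).round(3))
E
```

```text
['top'] [ 4.66395e+02 -2.55966e+02  1.11000e-01] -53.4
['scene'] [ 4.69435e+02 -2.54194e+02  1.29000e-01] -111.7
['top', 'scene'] [ 4.68459e+02 -2.54752e+02  1.26000e-01] -161.0
top0 105 690 panel yaw -0.193
top0 120 205 panel yaw -0.045
u_top 105 712 panel yaw -0.158
u_top 120 239 panel yaw 0.104
```

View pics/v1.png

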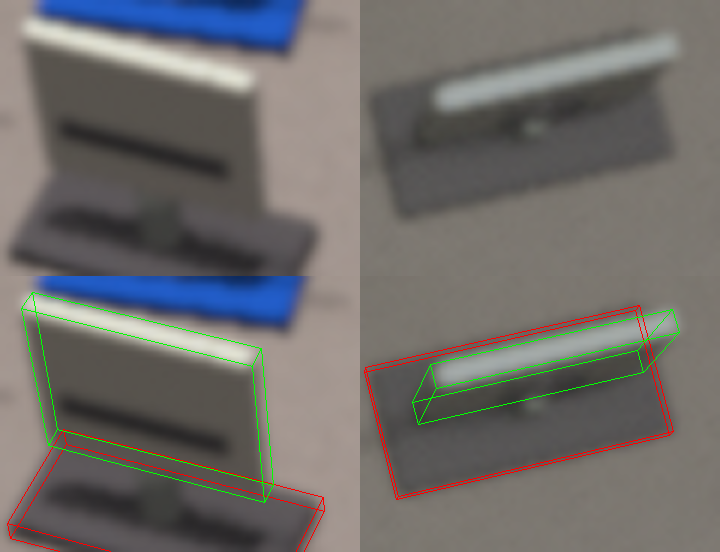

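View pics/v2.png

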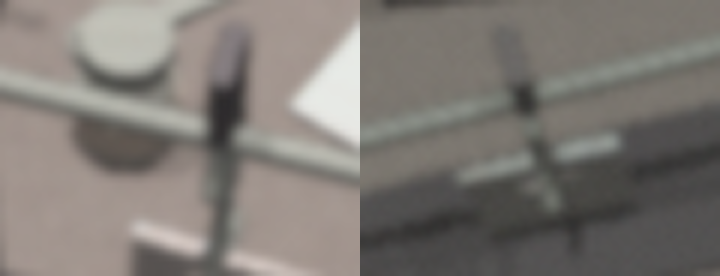

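```bash
python3 -m handwheel '[[56,0,0,0,0],[56,0,0,0,0],[56,0,0,0,0],[56,0,0,0,0],[56,0,0,0,0]]'|grep force; python3 - <<'E'
from h import *
for n,(x,y,w,h) in (('scene',(245,200,60,80)),('top',(190,130,60,60))):
    a=cv2.imread(f'pics/u_{n}.png')[y:y+h,x:x+w,::-1].astype(np.float32)
    fr=[viewer.grab_frame(n) for _ in range(3)]
    if n=='scene': cv2.imwrite('pics/w.png',cv2.resize(fr[0][190:280,225:345,::-1],None,fx=6,fy=6,interpolation=cv2.INTER_CUBIC))
    for f in fr:
        b=f[y:y+h,x:x+w].astype(np.float32)
        print(n,np.abs(a-b).mean().round(2),cv2.phaseCorrelate(a.mean(2),b.mean(2)))
status()
E
```

```text
ft_force: [0.3, -0.3, -0.4]
scene 0.32 ((0.015686533685979498, 0.03168931677546993), 0.9915555273493131)
scene 0.31 ((0.014181743897800914, 0.00920304475771161), 0.9972493584950765)
scene 0.32 ((-0.003938003164034143, 0.036029559473909956), 0.9974988214174907)
top 0.82 ((0.0710770923274957, -0.08388495740631896), 0.9881308243009779)
top 0.82 ((0.047256773726406465, -0.027271915238738842), 1.0044135194354586)
top 0.83 ((0.09721128100057896, 0.010831070376774221), 0.997018396059672)
t 23.77 tcp [440.6 367.  354.5] xaxis [-0.008  0.011 -1.   ] jaw dir deg -60.12 w 56.0 F [-0.1  1.1  0.8] q [-1.43  0.33  0.94  1.31 -0.28  1.63 -1.58]
```

View pics/w.png

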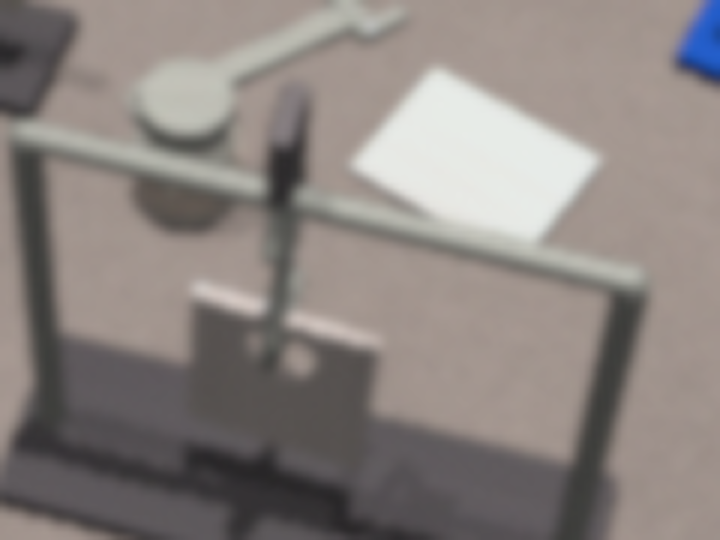

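The plate hangs free and still on the hook (crop (290,360)), its lower edge clear of the rail foot. The bystanders and look-alike signs are where they were. Handing in.

```bash
python3 -c "
from plant import close_job
print(close_job())"
```

```text
the job is handed in; nothing more can be done
None
```

The hook and tally plate are back on the rail, and the sign's ring face now looks to the front. I handed the job in at about 24 s.

**Hook and plate:** I took the S-hook off the rail, put its lower bend through the plate's hole, and lifted the plate straight out of the block. I then hung both on the rail, about 20 mm along from where the hook was. Frames about 0.8 s apart differed by under 0.1 px around the hook and plate, and the plate's lower edge looks clear of the rail foot.

**Sign:** I pinched the panel by its top edge and turned it about 172° clockwise seen from above. It started about 8° off square, so that makes the half turn. The scene camera shows the bar face on the far side. In the top picture the panel and foot edges are parallel to about 0.2°. The separate yaw fits disagree a little more: 0.104–0.117 rad for the panel and 0.111–0.129 rad for the foot, so it could be up to about 1.4° out of square.

**Everything else:** Compared by eye with the first pictures, the bystanders and the blue and pink signs had not moved. The highest wrist force at any reading was about 8 N, and the robot was touching nothing at hand-in. While moving away from the sign, joint 3 reached 1.55 rad, close to its 1.56 limit. No reading went past it, and I then moved it back.

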